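Fill the sanding-block rack

ROBOT

A 7-joint arm with a two-finger parallel gripper is mounted at the origin on a cart in front of the work surface, level with it; the furniture and walls round the work are solid. World frame = base frame: x ahead of the robot, y to its left, z up, the work surface at z = 0. Lengths are in m, angles in rad, forces in N, time in s.
With the tool pointing down it reaches from about 0.425 to 0.875 m from the base axis. Payload 9.9 kg.
Tool frame: the origin (TCP) lies midway between the tips of the shut fingers; the grasp point (between the pads) lies 19 mm behind it; z points along the fingers, y is the direction in which the jaws open and shut (so a half turn about z gives the same grasp; the last joint's range is limited). The gripper opens to 85 mm and grips with 20 to 120 N. Pads are 22 mm wide; open, the fingers measure 114 mm over their backs; the gripper's body (76 mm by 85 mm) begins 54 mm behind the grasp point. The pads swing forward as they close: fully open they stand 13 mm farther back than shut.
Start: joints at [-1.35, 0.576, 0.025, 1.437, -0.015, 1.129, -0.057], TCP at [0.203, 0.644, 0.201] pointing down, gripper open.
Joint ranges: [-2.76, 2.76], [-0.34, 2.15], [-1.52, 1.57], [0.19, 2.46], [-1.09, 4.23], [0.17, 1.99], [-2.82, 2.82]. Speed limits (rad/s): [2.22, 2.22, 3.01, 3.01, 3.14, 3.14, 3.14].

INTERFACE

Orientations are given as a unit quaternion [w, x, y, z].
In Python, from rig import env gives the robot as it stands.
- The arm moves only by the tool carry_out, never from a script. Its argument "motion" is a list of rows, each a list of 7 numbers: the shift along the tool's x, y, z in units of 250 mm (1.0 is 250 mm), then the turn, a rotation vector about the tool's x, y, z in units of 2 pi rad (1.0 is 2 pi rad), then the closure, from -1 (fully open) to 1 (shut). In form: [[tx, ty, tz, rx, ry, rz, hand], ...]. A call has 1 to 8 rows; each row is the pose to reach, as a shift and turn from the pose measured when the call began, along the tool's axes at that moment, turning the shorter way round; what a row does not reach only later rows make up. A row lasts 1/10 s, in which the tool goes at most 50 mm and 8.59 degrees, less where a joint would pass 70% of its speed; a pose out of reach is approached as far as the arm can. A call with a number of a shift or a turn outside -1 to 1 is refused whole. A call with a gripper value outside its range is refused whole. The fingers move at their own pace and stop on an object; "newtons" is the grip in N (left out, the last holds). Time passes only in rows, so rows that repeat a pose let the fingers close. It gives the time, the measured TCP pose, the force and the opening at its end, in the units of the state.
- env.state(): the state, without advancing time (a new reading comes with each control period).
- env.snapshot(name): name is "scene" or "top" or "wrist"; returns a dict with "color" (384x512x3 uint8, blue, green, red), "fx", "fy", "cx", "cy" (pixels), "rvec" (rotation vector, rad) and "tvec" (3), from world to camera coordinates, as OpenCV has them. Camera axes: x right, y down, z forward; pixel columns grow to the right and rows downward; lengths in m; the calibration is good to about 2 mm. A picture is of the moment at which its call begins. There is no depth.
- env.hand_in(): hands the job in, once; it reports no verdict.
The state is a dict: "clock": time; "q": joint angles; "qvel": joint speeds; "effort": joint torques, N m; "position": TCP position; "eef_rot": TCP orientation; "wrist_force": force on the tool from outside, world axes, zero at the start; "ft_torque": the same for the moment, N m; "grip_width": opening from 0.0 (shut) to 1.0 (fully open).
Only numpy, scipy, OpenCV 4.12 (cv2) and the standard library are available. Lean on these libraries where they do the work, as an engineer would, in place of code of your own. Each camera call takes 0.05 s, during which the arm holds its last target.

TASK

Finish the row of sanding blocks: stand the block that lies flat on the bench and the one that stands beside it on end in the two free places of the small wooden rack, side by side with the two blocks already there, broad faces towards each other. Push each straight down past its spring catch until it is fully home on the rack's floor, then stop pushing: do not ram it. Leave the two blocks already in the rack standing where they are.

Things in the scene. Friction and masses are not known exactly. Their poses are not given: they have to be found in the camera images.
- lying_mid (a point): a hand sanding block, brown wood on a reddish base, 45 mm wide x 88 mm long x 26 mm thick, about 0.15 kg. Point at its centre; its x axis is the 45 mm width, y the 88 mm length, z the 26 mm thickness. It starts lying flat on the bench, centre 13 mm above it. It has to be stood on one of its 45 x 26 mm ends (either one) and taken again from above before it can go into the rack.
- upright_mid (a point): a hand sanding block, brown wood on a reddish base, 45 mm wide x 88 mm long x 26 mm thick, about 0.15 kg. Point at its centre; its x axis is the 45 mm width, y the 88 mm length, z the 26 mm thickness. It starts standing on a 45 x 26 mm end on the bench, y axis vertical, centre 44 mm above the bench, somewhat turned. A tall vice stands on the bench behind, between the blocks and the rack; a low clamp sits on the front edge before them.
- kept_1_mid (a point): a hand sanding block, brown wood on a reddish base, 45 mm wide x 88 mm long x 26 mm thick, about 0.15 kg. Point at its centre; its x axis is the 45 mm width, y the 88 mm length, z the 26 mm thickness. It already stands on end in the rack (y axis vertical); leave it there.
- kept_2_mid (a point): a hand sanding block, brown wood on a reddish base, 45 mm wide x 88 mm long x 26 mm thick, about 0.15 kg. Point at its centre; its x axis is the 45 mm width, y the 88 mm length, z the 26 mm thickness. It already stands on end in the rack (y axis vertical); leave it there.
- rack: the fixed wooden rack, 88 mm (x) by 168 mm (y), origin under the middle of its slot on the bench, x to the back, y along the row. Floor 10 mm above the bench. Slot 50 mm wide in x between a front and a back rail (tops 46 mm above the bench), both bevelled inwards at the top to lead a block in. Plywood end walls 66 mm high. Four places at y = -57, -19, 19, 57 mm, so 12 mm between blocks.
- place_1 (a point): a free place of the rack (which two of the four are free varies): the point on the rack's floor under the centre of a block that stands there. x horizontal, from front to back rail; y along the row; z up. A block goes in from above, 45 mm width along x, 26 mm thickness along y, either end up, either face to either side. Fully home its centre is 44 mm above this point.
- place_2 (a point): the other free place of the rack, same meaning as place_1; either block may go into either place.
- catch_1_back (a joint): the back one of two spring rollers that face each other in the rails at place_1, 17 mm above the rack's floor, each standing 5.5 mm into the slot; 0 = out, metres grow as it is pushed back (about 0.003 with a block in). A block set down rests on the two about 24 mm too high. Pushing down takes a peak of about 5 to 15 N; then they give way and it goes easily to the floor. Over 120 N on the rack is ramming.
- catch_2_back (a joint): the same back spring roller at place_2.
Mind the look-alikes: they are no part of the job. Leave any pink look-alike of the part that bears lying_mid alone. Leave any green look-alike of the part that bears upright_mid alone.

How it is judged:
At the end, for the whole second after the job is handed in: Both blocks stand released, upright within 0.1 rad, one in each free place: within 6 mm across the rack and 10 mm along the row, square within 0.2 rad, on the rack's floor (centre 40 to 47 mm above it), at rest; kept blocks upright (0.1 rad) and moved less than 12 mm (((x of lying_mid in the frame of place_1 between -0.006 and 0.006 m and y of lying_mid in the frame of place_1 between -0.01 and 0.01 m and z of lying_mid in the frame of place_1 between 0.04 and 0.047 m and angle between the y axis of lying_mid and the z axis of place_1, either way round below 0.1 rad and angle between the z axis of lying_mid and the y axis of place_1, either way round below 0.2 rad) or (x of lying_mid in the frame of place_2 between -0.006 and 0.006 m and y of lying_mid in the frame of place_2 between -0.01 and 0.01 m and z of lying_mid in the frame of place_2 between 0.04 and 0.047 m and angle between the y axis of lying_mid and the z axis of place_2, either way round below 0.1 rad and angle between the z axis of lying_mid and the y axis of place_2, either way round below 0.2 rad)) and linear speed of each of lying, upright below 0.02 m/s and ((x of upright_mid in the frame of place_1 between -0.006 and 0.006 m and y of upright_mid in the frame of place_1 between -0.01 and 0.01 m and z of upright_mid in the frame of place_1 between 0.04 and 0.047 m and angle between the y axis of upright_mid and the z axis of place_1, either way round below 0.1 rad and angle between the z axis of upright_mid and the y axis of place_1, either way round below 0.2 rad) or (x of upright_mid in the frame of place_2 between -0.006 and 0.006 m and y of upright_mid in the frame of place_2 between -0.01 and 0.01 m and z of upright_mid in the frame of place_2 between 0.04 and 0.047 m and angle between the y axis of upright_mid and the z axis of place_2, either way round below 0.1 rad and angle between the z axis of upright_mid and the y axis of place_2, either way round below 0.2 rad)) and distance of each of kept_1_mid, kept_2_mid from where it was at the start of the episode below 0.012 m and angle between the y axis of each of kept_1_mid, kept_2_mid and the z axis of place_1, either way round below 0.1 rad); the robot touches nothing.
It fails at once if the lying block is rammed onto the rack with more than 120 N (contact force between lying and rack above 120 N).
It fails at once if the upright block is rammed onto the rack with more than 120 N (contact force between upright and rack above 120 N).
It also fails if it takes over 72 s, if anything falls off the work surface, if the arm or the gripper's body presses on something with over 40 N, if the wrist force passes 120 N, or if a joint passes its speed limit or range.

## Working session

There is one attempt and no reset: what is moved stays moved. The work goes in short steps, Python scripts to look and compute and a tool call to move; the robot and the scene stay as the last step left them, time stands still between calls to the robot, and variables do not carry over. Pictures are saved under pics/ and viewed, and the job is handed in when it is done.

Besides the shell and the picture viewer there is one more tool, called after ">>>" as name([rows], argument=value, ...), one row to a line, values as JSON. carry_out: Moves the arm, as the interface text tells. Shifts and turns lie within -1 to 1; 1 stands for 250 mm of shift or 2 pi rad of turn. Its arguments: {"type":"object","properties":{"motion":{"type":"array","items":{"type":"array","items":{"type":"number","minimum":-1,"maximum":1}}},"newtons":{"type":"number"}},"required":["motion"]}

```bash
ls; mkdir -p pics
python3 - <<'E'
from rig import env
import cv2
print(env.state())
for n in ("scene","top","wrist"):
    s=env.snapshot(n); cv2.imwrite(f"pics/{n}0.png",s["color"]); print(n,s["fx"],s["fy"],s["cx"],s["cy"],s["rvec"],s["tvec"])
E
```

```text
pics
{'clock': 0.0, 'q': array([-1.3498065 ,  0.57656153,  0.02483422,  1.4378984 , -0.01502144,
        1.12896619, -0.05648673]), 'qvel': array([-0.00025323, -0.00017445,  0.00136432, -0.0011087 , -0.00038305,
       -0.00116098, -0.00018769]), 'effort': array([-1.42102017e-04, -7.65755796e+01,  2.25046188e+00, -2.85966682e+01,
        1.53510401e-02,  1.24815488e-02, -7.13931877e-05]), 'position': array([0.20239944, 0.64342888, 0.20002607]), 'eef_rot': array([-9.43515136e-05,  1.51782650e-01,  9.88413551e-01, -8.19224924e-04]), 'wrist_force': array([0.18285685, 0.29025815, 0.69367686]), 'ft_torque': array([-0.01166902, -0.00258789, -0.01400594]), 'grip_width': 0.998752839375356}
scene 479.4090923428517 479.4090923428517 251.63472039880693 187.5703282759573 [ 2.17936805 -1.16949128  0.43877655] [-0.306631    0.31210145  0.85489335]
top 483.1318668416351 483.1318668416351 255.13298595247346 191.33427533598888 [ 2.10564981 -2.14001251  0.20324238] [-0.06706869  0.47819789  1.12853182]
wrist 287.53127973763736 287.53127973763736 257.4215825358914 189.45140811460462 [-2.32508141 -1.70669775 -0.26026731] [-0.67445682 -0.03819087  0.37925063]
```

View pics/scene0.png

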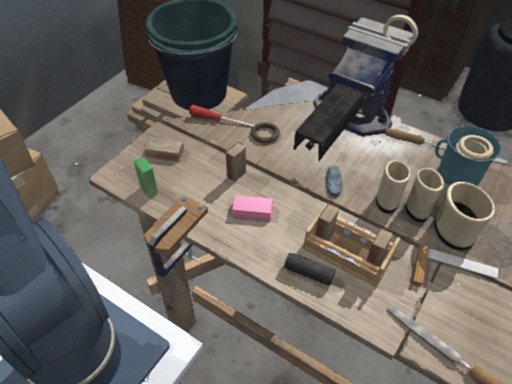

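View pics/top0.png

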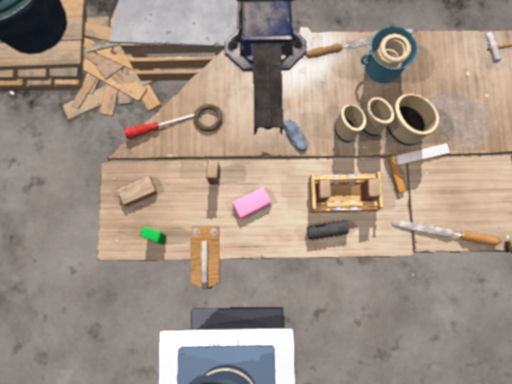

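View pics/wrist0.png

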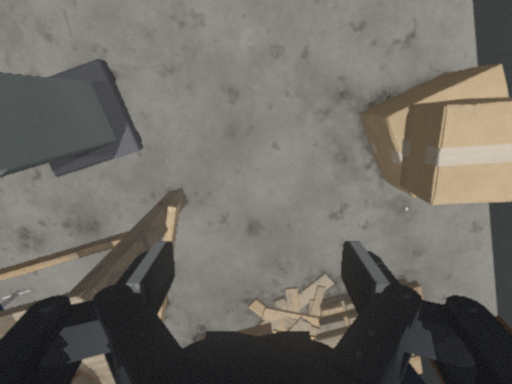

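```bash
cat > h.py <<'E'
import numpy as np, cv2, pickle
from scipy.spatial.transform import Rotation as R
def load(n): return pickle.load(open(f"pics/{n}.pkl","rb"))
def snap(n,tag):
    from rig import env
    s=env.snapshot(n); pickle.dump(s,open(f"pics/{tag}.pkl","wb")); cv2.imwrite(f"pics/{tag}.png",s["color"]); return s
def K(s): return np.array([[s["fx"],0,s["cx"]],[0,s["fy"],s["cy"]],[0,0,1.]])
def proj(s,P): return cv2.projectPoints(np.array(P,float).reshape(-1,3),np.array(s["rvec"],float),np.array(s["tvec"],float),K(s),None)[0].reshape(-1,2)
def ray(s,uv,z):
    uv=np.atleast_2d(np.array(uv,float)); Rm=cv2.Rodrigues(np.array(s["rvec"],float))[0]; C=-Rm.T@np.array(s["tvec"],float).ravel()
    d=(Rm.T@np.linalg.inv(K(s))@np.c_[uv,np.ones(len(uv))].T).T
    return C+d*((z-C[2])/d[:,2])[:,None]
def crop(s,x0,y0,x1,y1,f,name,draw=()):
    im=cv2.resize(s["color"][y0:y1,x0:x1],None,fx=f,fy=f,interpolation=cv2.INTER_CUBIC)
    for col,poly in draw:
        p=((np.array(poly)-[x0,y0]+.5)*f).astype(int); cv2.polylines(im,[p],True,col,1)
    cv2.imwrite(f"pics/{name}.png",im)
E
python3 - <<'E'
from h import *
s=snap("top","t1"); c=snap("scene","s1")
print(proj(s,[[.2,.64,.2],[.5,0,0],[.6,0,0],[0.5,.1,0]]),-cv2.Rodrigues(s["rvec"])[0].T@s["tvec"])
a=s["color"]; 
crop(s,100,140,290,270,4,"t1a"); crop(s,290,150,410,250,6,"t1b"); crop(c,290,190,420,290,6,"s1b"); crop(c,80,120,290,240,3,"s1a")
E
```

```text
[[-99.45126132 318.32105023]
 [225.42742324 186.27036133]
 [225.2468722  148.12734128]
 [185.89641216 186.89679886]] [ 0.25628513 -0.07103049  1.1983439 ]
```

View pics/t1a.png

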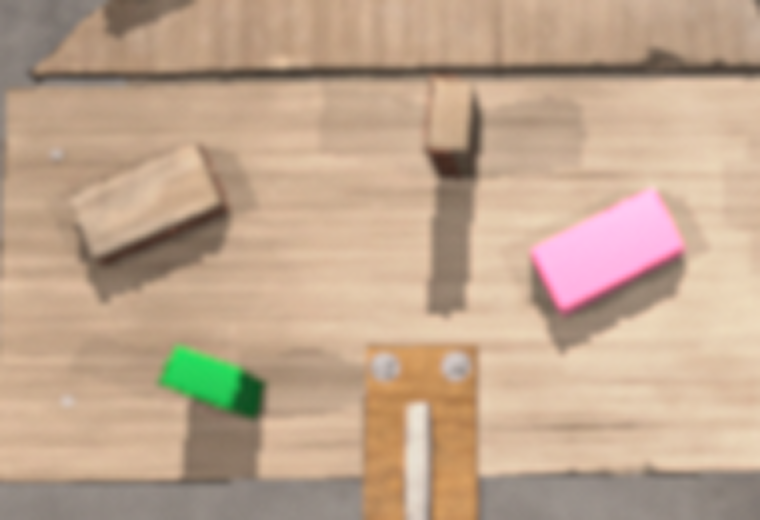

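View pics/t1b.png

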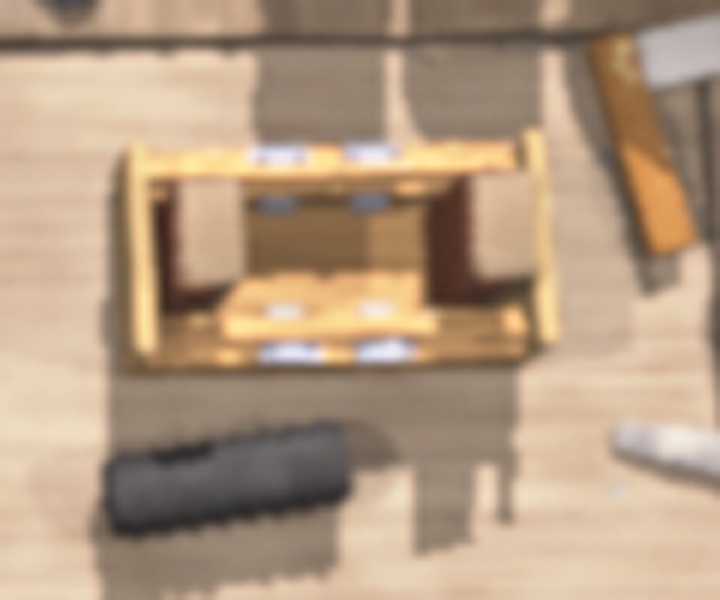

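View pics/s1b.png

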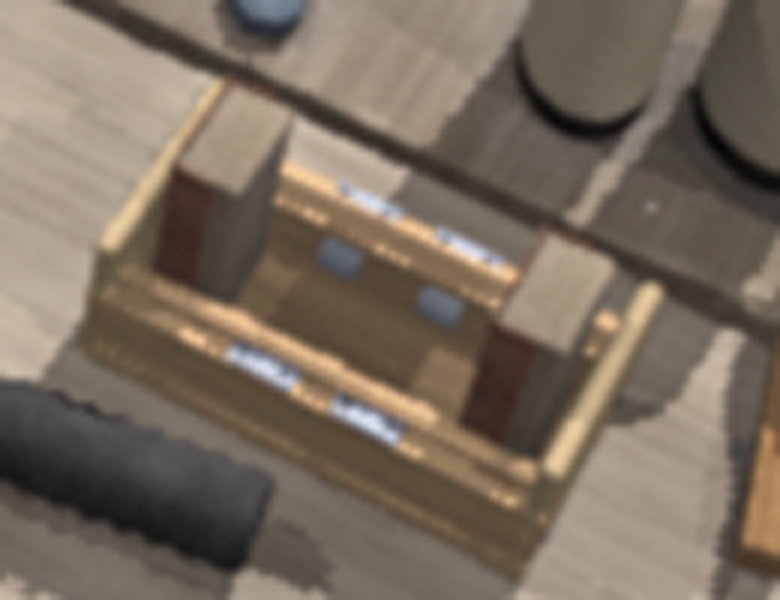

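View pics/s1a.png

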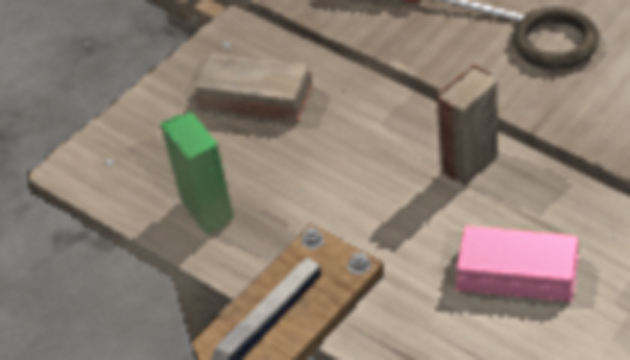

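```bash
cat >> h.py <<'E'
from scipy.optimize import least_squares
def box(x,y,yaw,a,b,z0,z1):
    c=np.array([[-a,-b],[a,-b],[a,b],[-a,b]])/2
    r=np.array([[np.cos(yaw),-np.sin(yaw)],[np.sin(yaw),np.cos(yaw)]])
    q=c@r.T+[x,y]
    return np.r_[np.c_[q,[z0]*4],np.c_[q,[z1]*4]]
def wire(s,P,col):
    p=proj(s,P); out=[(col,p[:4]),(col,p[4:])]
    return out+[(col,[p[i],p[i+4]]) for i in range(4)]
def fitmask(s_list,polys,P0,a,b,z0,z1): pass
E
python3 - <<'E'
from h import *
s=load("t1"); c=load("s1")
# segment silhouettes of brown/red blocks is unreliable; use picks
T=lambda p,f,o:(np.array(p,float))/f+np.array(o)-.5
print(ray(s,T([[72,200],[195,146],[222,200],[98,255]],4,(100,140)),.026))
print(ray(c,T([[207,55],[311,68],[300,106],[194,92]],3,(80,120)),.026))
print("up");print(ray(s,T([[433,79],[472,81],[470,150],[432,146]],4,(100,140)),.088))
print(ray(c,T([[439,100],[480,66],[497,77],[455,110]],3,(80,120)),.088))
# rack: end wall tops z=.066, kept top z=.098
print("rack walls");print(ray(s,T([[125,150],[143,148],[133,352],[155,352],[525,132],[543,132],[540,340],[557,340]],6,(290,150)),.066))
print("kept top");print(ray(s,T([[178,180],[242,180],[246,283],[180,288],[470,175],[535,173],[535,275],[472,280]],6,(290,150)),.098))
print(ray(c,T([[235,80],[292,118],[240,195],[178,170],[545,230],[612,265],[572,355],[505,325]],6,(290,190)),.098))
E
```

```text
[[0.49087975 0.26529048 0.026     ]
 [0.5238601  0.19014783 0.026     ]
 [0.4893807  0.17259374 0.026     ]
 [0.45614644 0.248023   0.026     ]]
[[0.49095464 0.26808918 0.026     ]
 [0.52671251 0.1857285  0.026     ]
 [0.48705982 0.16507384 0.026     ]
 [0.45182284 0.24736378 0.026     ]]
up
[[0.54811937 0.03637191 0.088     ]
 [0.54652397 0.01326879 0.088     ]
 [0.50468204 0.0145103  0.088     ]
 [0.50745457 0.03686922 0.088     ]]
[[0.5051885  0.03688785 0.088     ]
 [0.55266167 0.03221183 0.088     ]
 [0.5498111  0.0145402  0.088     ]
 [0.5031829  0.02079531 0.088     ]]
rack walls
[[ 0.51212997 -0.2079972   0.066     ]
 [ 0.51283401 -0.21523558  0.066     ]
 [ 0.43031242 -0.20807442  0.066     ]
 [ 0.43017182 -0.21676558  0.066     ]
 [ 0.51693094 -0.36861558  0.066     ]
 [ 0.5168143  -0.37583104  0.066     ]
 [ 0.43250596 -0.36917468  0.066     ]
 [ 0.43239722 -0.37589619  0.066     ]]
kept top
[[ 0.49263202 -0.2242549   0.098     ]
 [ 0.49223026 -0.24910448  0.098     ]
 [ 0.45159222 -0.24880697  0.098     ]
 [ 0.45004629 -0.22327404  0.098     ]
 [ 0.49278414 -0.33775199  0.098     ]
 [ 0.49317035 -0.36305022  0.098     ]
 [ 0.45292334 -0.36046038  0.098     ]
 [ 0.4513574  -0.33603348  0.098     ]]
[[ 0.4955109  -0.22634608  0.098     ]
 [ 0.49141784 -0.24980386  0.098     ]
 [ 0.4531874  -0.25023591  0.098     ]
 [ 0.45108473 -0.22849723  0.098     ]
 [ 0.49504431 -0.33888677  0.098     ]
 [ 0.49399809 -0.36236312  0.098     ]
 [ 0.45478806 -0.36547981  0.098     ]
 [ 0.45367271 -0.34340084  0.098     ]]
```

```bash
cat > w.py <<'E'
from h import *
s=load("t1"); c=load("s1")
G=(0,255,0);B=(255,80,0)
W=[]
rx,ry,ra=0.4735,-0.2937,0.02
row=lambda d:(rx-d*np.sin(ra),ry+d*np.cos(ra))
bs=[box(.4890,.2180,-.415-0+0, .045,.088,0,.026), box(.526,.0255,0.05,.045,.026,0,.088),
 box(*row(57),ra,.045,.026,.01,.098),box(*row(-57),ra,.045,.026,.01,.098)]
# lying: length direction from (.4735,.2566) to (.5066,.1813)
d=np.array([.473-.5065,.2572-.179]); print(np.arctan2(-d[0],d[1]))
bs[0]=box(.4893,.2180,np.arctan2(-d[0],d[1]),.045,.088,0,.026)
rk=box(rx,ry,ra,.088,.168,0,.066)
for im,n in((s,"t"),(c,"s")):
    dr=[]
    for b in bs: dr+=wire(im,b,G)
    dr+=wire(im,rk,B)
    if n=="t": crop(im,100,140,230,220,6,"wta",dr);crop(im,290,150,410,250,6,"wtb",dr)
    else: crop(im,130,120,260,200,6,"wsa",dr);crop(im,290,190,420,290,6,"wsb",dr)
a=[cv2.imread(f"pics/{n}.png") for n in("wta","wsa","wtb","wsb")]
m=np.zeros((600*2,780*2,3),np.uint8)
for i,x in enumerate(a): m[(i//2)*600:(i//2)*600+x.shape[0],(i%2)*780:(i%2)*780+x.shape[1]]=x
cv2.imwrite("pics/w_up.png",m[:480]); 
cv2.imwrite("pics/w1.png",cv2.resize(m[:480],(800,246),interpolation=cv2.INTER_AREA))
E
python3 w.py
```

```text
0.40473744148001156
```

View pics/wta.png

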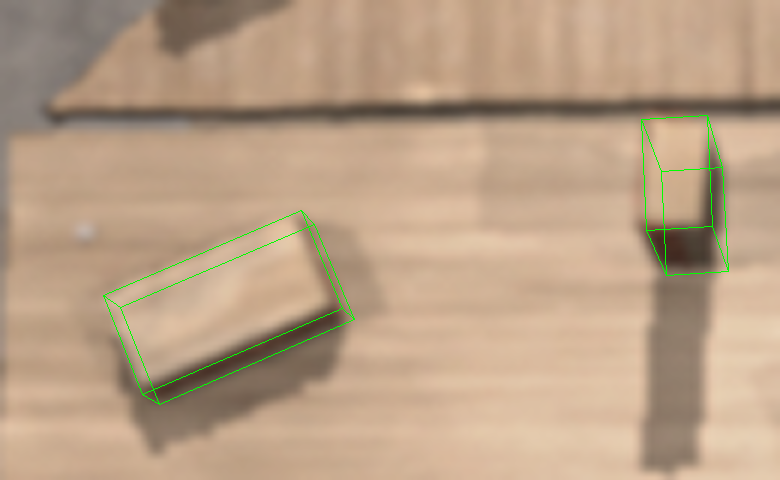

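View pics/wsa.png

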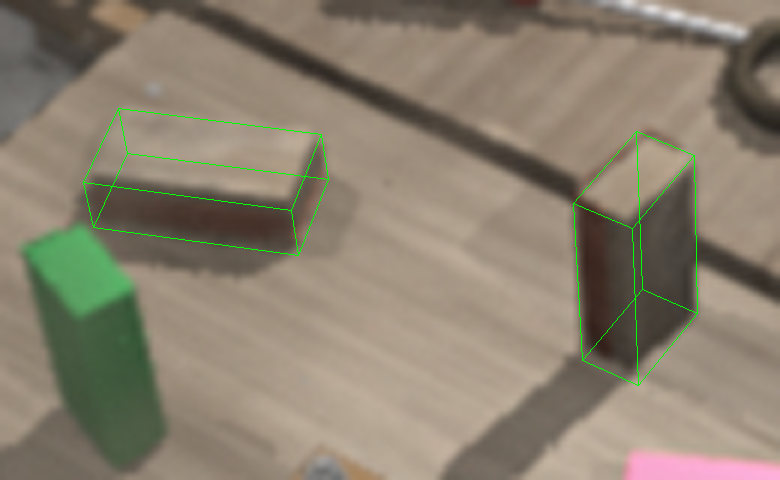

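View pics/wtb.png

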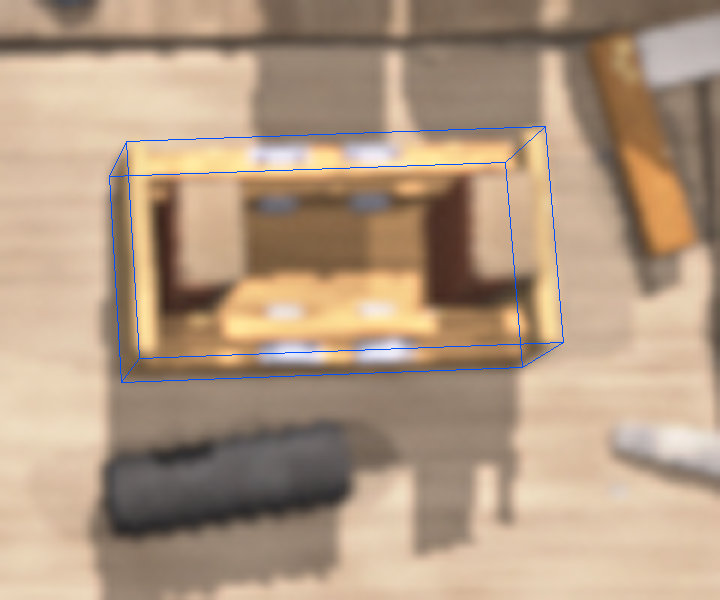

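View pics/wsb.png

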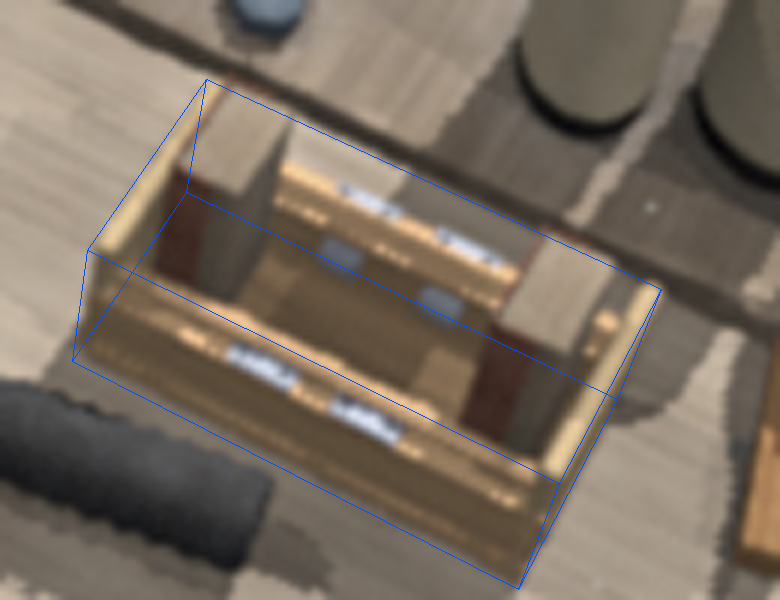

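```bash
cat > p.py <<'E'
from h import *
from rig import env
def Rt(yaw,tilt=0):
    # tool y at world angle yaw, z down; tilt about tool y
    y=np.array([np.cos(yaw),np.sin(yaw),0]); z=np.array([0,0,-1.]); x=np.cross(y,z)
    return R.from_matrix(np.c_[x,y,z])*R.from_euler("y",tilt)
def cur():
    s=env.state(); w,x,y,z=s["eef_rot"]; return s,np.array(s["position"]),R.from_quat([x,y,z,w])
def rel(p,Rg):
    s,p0,R0=cur()
    d=R0.inv().apply(np.array(p)-p0)/.25; r=(R0.inv()*Rg).as_rotvec()/(2*np.pi)
    print("clock",round(s["clock"],2),"shift",d.round(4),"turn",r.round(4))
    return d,r
def st():
    s,p,r=cur(); m=r.as_matrix()
    print(round(s["clock"],2),"p",p.round(4),"y",m[:,1].round(3),"z",m[:,2].round(3),"q",s["q"].round(2),"F",s["wrist_force"].round(1),"g",round(s["grip_width"],3))
E
python3 - <<'E'
from p import *
rel([.527,.0255,.2],Rt(.05)); rel([.527,.0255,.2],Rt(.05)); rel([.4,.33,.2],Rt(.65))
E
```

```text
clock 0.25 shift [-1.9804 -1.9693  0.0035] turn [-1.000e-04  1.000e-04  1.935e-01]
clock 0.25 shift [-1.9804 -1.9693  0.0035] turn [-1.000e-04  1.000e-04  1.935e-01]
clock 0.25 shift [-1.1303 -0.9598  0.0027] turn [-0.0001  0.      0.098 ]
```

>>> carry_out([
  [-1,-0.95,0,0,0,0.1,-1],
  [-1,-0.95,0,0,0,0.1,-1],
  [-1,-0.95,0,0,0,0.1,-1],
  [-1,-0.95,0,0,0,0.1,-1],
  [-1,-0.95,0,0,0,0.1,-1],
  [-1,-0.95,0,0,0,0.1,-1],
  [-1,-0.95,0,0,0,0.1,-1],
], newtons=60)

```text
clock: 0.95
position: [0.3705, 0.3398, 0.2009]
eef_rot: [0.0, 0.45, 0.893, -0.0]
wrist_force: [1.5, 0.3, 1.3]
grip_width: 1.004
```

```bash
python3 -c "
from p import *
st(); rel([.527,.0255,.14],Rt(.05))"
```

```text
0.95 p [0.3705 0.3398 0.2009] y [ 0.804  0.595 -0.   ] z [ 0.    -0.001 -1.   ] q [-1.01  0.33  0.24  1.89 -0.09  0.93 -0.09] F [1.5 0.3 1.3] g 1.004
clock 0.95 shift [-1.3828 -0.2446  0.2445] turn [-0.      0.0001  0.0934]
```

>>> carry_out([
  [-1,-0.18,0,0,0,0.07,-1],
  [-1,-0.18,0,0,0,0.07,-1],
  [-1,-0.18,0,0,0,0.07,-1],
  [-1,-0.18,0,0,0,0.07,-1],
  [-1,-0.18,0,0,0,0.07,-1],
])

```text
clock: 1.45
position: [0.4808, 0.1162, 0.2013]
eef_rot: [0.0, 0.634, 0.773, 0.0]
wrist_force: [0.8, 0.3, -0.3]
grip_width: 0.997
```

```bash
python3 -c "
from p import *
st(); rel([.527,.0255,.14],Rt(.05))"
```

```text
1.45 p [0.4808 0.1162 0.2013] y [0.981 0.196 0.001] z [ 0.001 -0.    -1.   ] q [-0.63  0.33  0.41  1.91 -0.16  0.93  0.05] F [ 0.8  0.3 -0.3] g 0.997
clock 1.45 shift [-0.3919  0.1099  0.2455] turn [0.0001 0.0001 0.0235]
```

>>> carry_out([
  [-0.392,0.11,0.1,0,0,0.0235,-1],
  [-0.392,0.11,0.2,0,0,0.0235,-1],
  [-0.392,0.11,0.2455,0,0,0.0235,-1],
  [-0.392,0.11,0.2455,0,0,0.0235,-1],
])

```text
clock: 1.85
position: [0.5261, 0.0227, 0.1377]
eef_rot: [-0.0, 0.691, 0.723, -0.002]
wrist_force: [-0.1, 1.2, -1.6]
grip_width: 0.997
```

```bash
python3 -c "
from p import *
st(); rel([.527,.0255,.045],Rt(.05)); s=snap('wrist','w2'); snap('scene','s2')
for n in ('w2','s2'):
  P=box(.527,.0255,.05,.045,.026,0,.088); crop(load(n),0,0,512,384,1,n+'x',wire(load(n),P,(0,255,0)))
"
```

```text
1.85 p [0.5261 0.0227 0.1377] y [ 0.999  0.046 -0.003] z [-0.003 -0.002 -1.   ] q [-0.42  0.46  0.42  1.92 -0.25  0.82  0.18] F [-0.1  1.2 -1.6] g 0.997
clock 1.85 shift [0.0119 0.0051 0.371 ] turn [-0.0005  0.0003 -0.0007]
```

View pics/w2x.png

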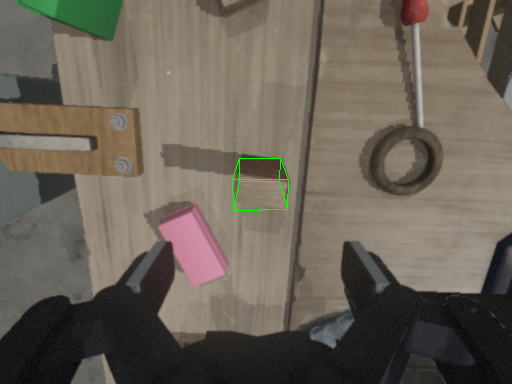

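View pics/s2x.png

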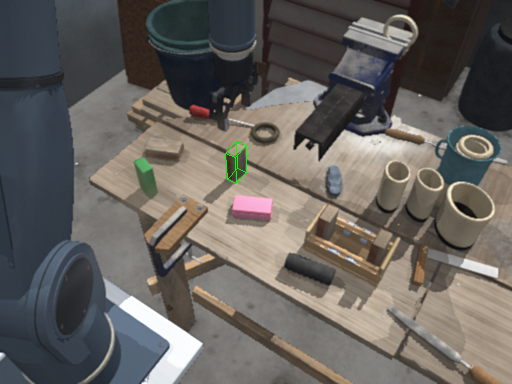

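>>> carry_out([
  [0.012,0.005,0.13,0,0,0,-1],
  [0.012,0.005,0.26,0,0,0,-1],
  [0.012,0.005,0.371,0,0,0,-1],
  [0.012,0.005,0.371,0,0,0,-1],
  [0.012,0.005,0.371,0,0,0,1],
  [0.012,0.005,0.371,0,0,0,1],
  [0.012,0.005,0.371,0,0,0,1],
  [0.012,0.005,0.371,0,0,0,1],
], newtons=60)

```text
clock: 2.75
position: [0.5291, 0.0291, 0.0496]
eef_rot: [0.001, 0.689, 0.724, 0.001]
wrist_force: [-2.2, 1.2, 17.2]
grip_width: 0.506
```

```bash
python3 -c "
from p import *
st()"
```

```text
2.75 p [0.5291 0.0291 0.0496] y [0.999 0.049 0.003] z [ 0.003  0.001 -1.   ] q [-0.37  0.58  0.35  2.01 -0.34  0.6   0.25] F [-2.2  1.2 17.2] g 0.506
```

>>> carry_out([
  [0,0,-0.2,0,0,0,1],
  [0,0,-0.4,0,0,0,1],
  [0,0,-0.5,0,0,0,1],
  [0,0,-0.5,0,0,0,1],
])

```text
clock: 3.15
position: [0.5312, 0.0289, 0.1795]
eef_rot: [0.003, 0.69, 0.724, 0.005]
wrist_force: [-0.2, 0.3, -1.6]
grip_width: 0.502
```

```bash
python3 -c "
from p import *
st(); rel([.4722,-.2745,.175],Rt(.02)); s=snap('wrist','w3')
"
```

```text
3.15 p [0.5312 0.0289 0.1795] y [0.999 0.049 0.011] z [ 0.011  0.003 -1.   ] q [-0.46  0.41  0.45  1.87 -0.23  0.9   0.15] F [-0.2  0.3 -1.6] g 0.502
clock 3.15 shift [-1.2007 -0.2954  0.0122] turn [ 0.0018 -0.0003  0.0046]
```

View pics/w3.png

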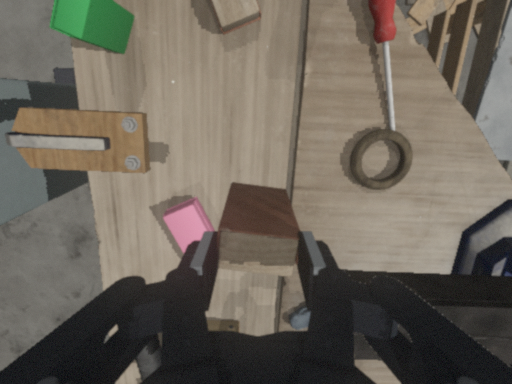

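>>> carry_out([
  [-0.1,-0.15,-0.02,0.002,0,0.0046,1],
  [-0.25,-0.28,-0.02,0.002,0,0.0046,1],
  [-0.45,-0.295,-0.02,0.002,0,0.0046,1],
  [-0.65,-0.295,-0.02,0.002,0,0.0046,1],
  [-0.85,-0.295,-0.02,0.002,0,0.0046,1],
  [-1,-0.295,-0.02,0.002,0,0.0046,1],
  [-1,-0.295,-0.02,0.002,0,0.0046,1],
])

```text
clock: 3.9
position: [0.467, -0.23, 0.1804]
eef_rot: [-0.002, 0.702, 0.712, -0.002]
wrist_force: [-0.3, 0.6, -1.4]
grip_width: 0.506
```

```bash
python3 -c "
from p import *
st(); rel([.4722,-.2745,.175],Rt(.02))
"
```

```text
3.9 p [ 0.467  -0.23    0.1804] y [ 1.     0.013 -0.006] z [-0.006 -0.001 -1.   ] q [ 0.01  0.41  0.5   1.88 -0.24  0.92  0.64] F [-0.3  0.6 -1.4] g 0.506
clock 3.9 shift [-0.1782  0.0186  0.0218] turn [-0.0009  0.0002 -0.0011]
```

>>> carry_out([
  [-0.178,0.0186,0.0218,-0.001,0,-0.001,1],
  [-0.178,0.0186,0.0218,-0.001,0,-0.001,1],
  [-0.178,0.0186,0.0218,-0.001,0,-0.001,1],
])

```text
clock: 4.2
position: [0.4712, -0.2746, 0.1738]
eef_rot: [-0.0, 0.701, 0.713, -0.001]
wrist_force: [0.1, -0.5, -1.5]
grip_width: 0.507
```

```bash
cat > chk.py <<'E'
from p import *
import sys
tag=sys.argv[1]; place=float(sys.argv[2])
st(); s,p,r=cur()
zb=p[2]-.0496
y=r.as_matrix()[:,1]; yaw=np.arctan2(y[1],y[0])
for n in ("top","scene"):
    im=snap(n,tag+n[0]); dr=wire(im,box(p[0],p[1],yaw,.045,.026,zb,zb+.088),(0,255,0))
    rx,ry,ra=.4722,-.2940,.02
    dr+=wire(im,box(rx-place*np.sin(ra),ry+place*np.cos(ra),ra,.045,.026,.01,.098),(0,0,255))[:1]
    if n=="top": crop(im,270,120,400,220,6,tag+"tx",dr)
    else: crop(im,290,150,420,270,5,tag+"sx",dr)
E
python3 chk.py a 19; python3 -c "
from p import *
rel([.4722,-.2745,.118],Rt(.02));snap('wrist','w4')"
```

```text
4.2 p [ 0.4712 -0.2746  0.1738] y [ 1.     0.017 -0.001] z [-0.001 -0.    -1.   ] q [ 0.11  0.45  0.49  1.83 -0.26  0.92  0.74] F [ 0.1 -0.5 -1.5] g 0.507
clock 4.3 shift [-0.0065  0.0011  0.225 ] turn [-0.0001 -0.0001  0.    ]
```

View pics/atx.png

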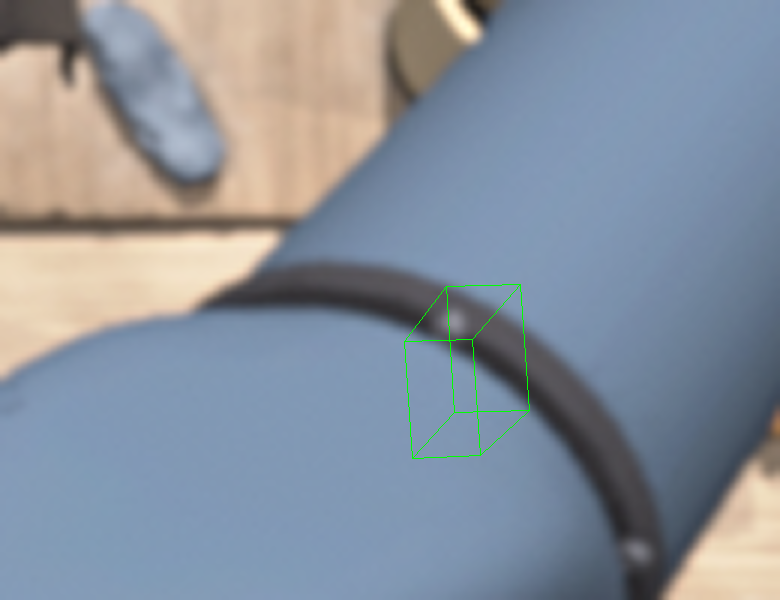

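View pics/asx.png

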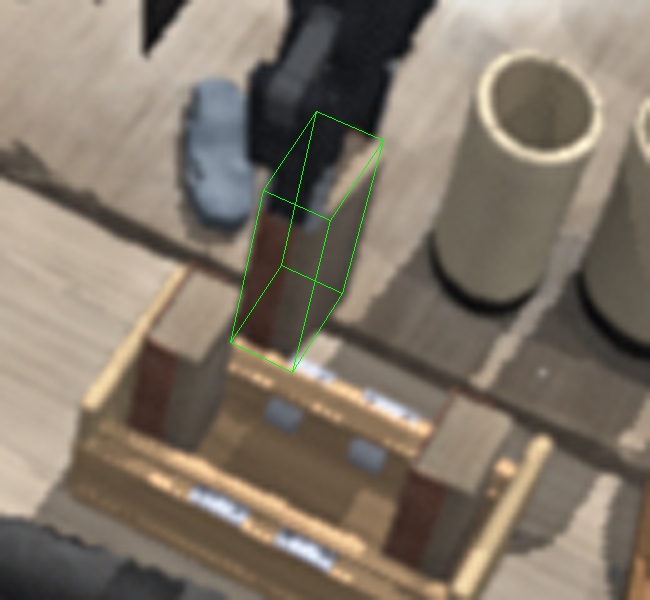

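View pics/w4.png

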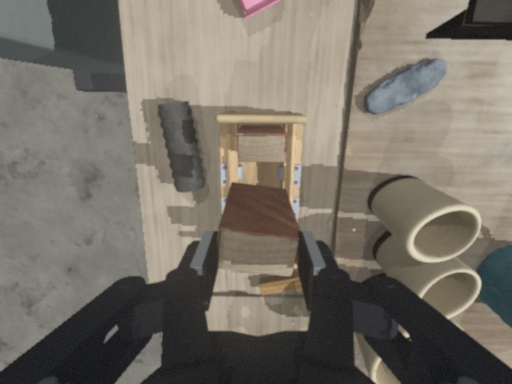

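```bash
sed -i 's/float(sys.argv\[2\])/float(sys.argv[2])\/1000/' chk.py
python3 - <<'E'
from p import *
s,p,r=cur(); y=r.as_matrix()[:,1]; yaw=np.arctan2(y[1],y[0]); zb=p[2]-.0496
rx,ry,ra=.4722,-.2940,.02
b=box(p[0],p[1],yaw,.045,.026,zb,zb+.088)
ks=[box(rx-d*np.sin(ra),ry+d*np.cos(ra),ra,.045,.026,.01,.098) for d in(-.057,.019,.057)]
for t,n,c in (("w4","wrist",(190,100,330,290,5)),("as","scene",(290,150,420,270,5))):
    im=load(t); dr=wire(im,b,(0,255,0))
    for k,col in zip(ks,((255,0,0),(0,0,255),(255,0,0))): dr+=wire(im,k,col)
    dr+=wire(im,box(rx,ry,ra,.088,.168,0,.066),(255,255,0))
    x0,y0,x1,y1,f=c; crop(im,x0,y0,x1,y1,f if n!="wrist" else 3,"z"+t,dr)
E
```

```text
(no output)
```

View pics/zw4.png

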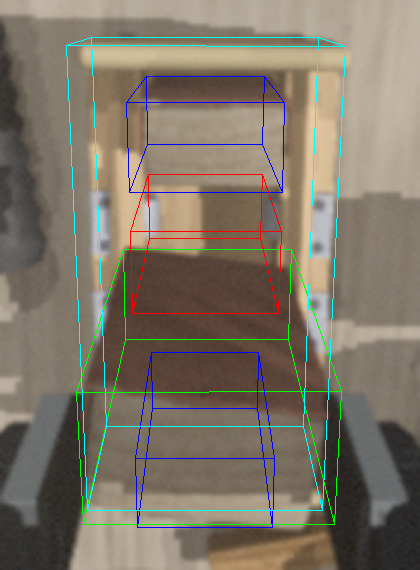

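View pics/zas.png

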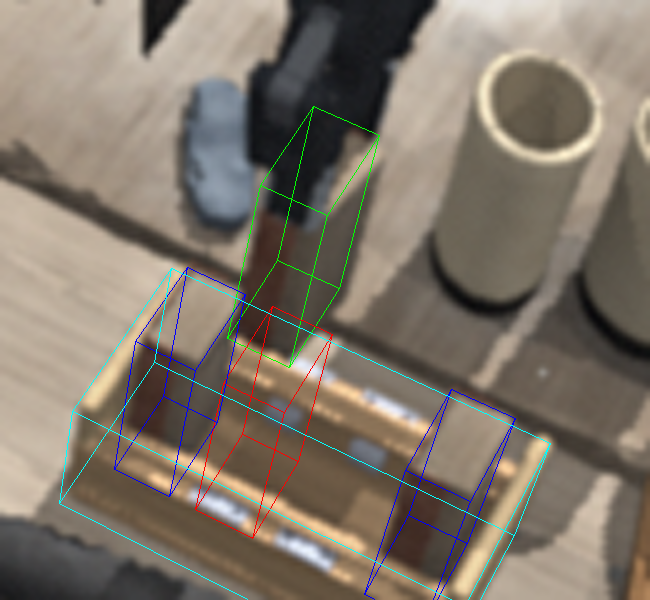

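Run:
```python
from p import *
im=load("w4")
crop(im,200,170,320,290,6,"w4c"); crop(im,200,100,320,200,6,"w4d")
```

```text
(no output)
```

View pics/w4c.png

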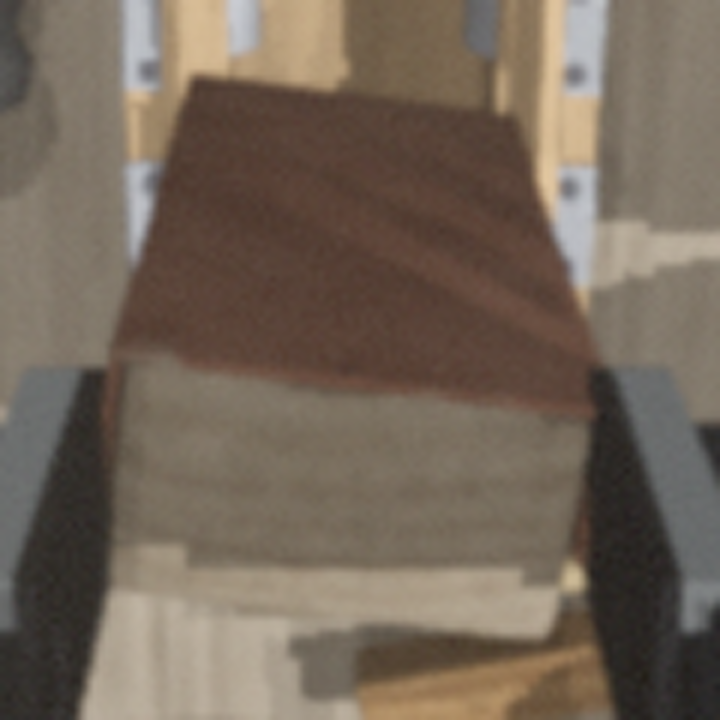

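View pics/w4d.png

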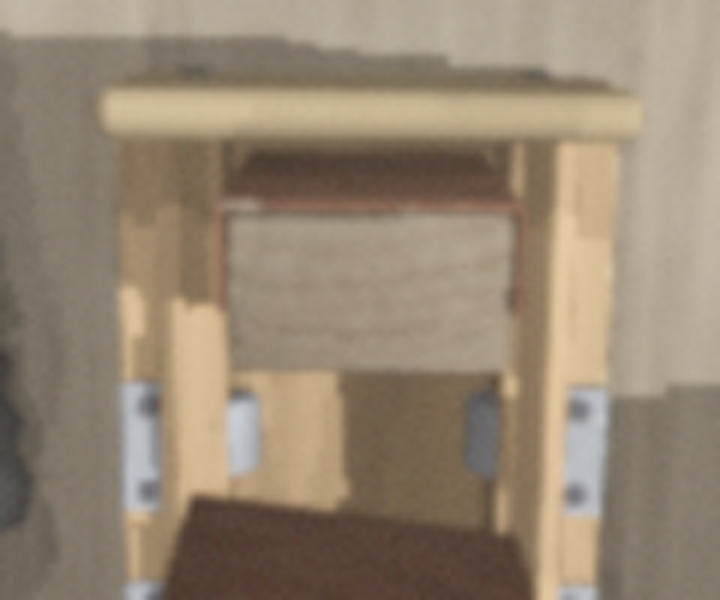

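```bash
cat > fitb.py <<'E'
from p import *
def fitblock(im,uv,idx,x0,free6=True):
    B=np.array([[sx*.0225,sy*.013,sz*.044] for sz in(-1,1) for sx,sy in((-1,-1),(1,-1),(1,1),(-1,1))])
    uv=np.array(uv,float)
    def f(v):
        P=R.from_euler("ZYX",[v[3],v[4] if free6 else 0,v[5] if free6 else 0]).apply(B)+v[:3]
        return (proj(im,P[idx])-uv).ravel()
    o=least_squares(f,x0); print("xyz",o.x[:3].round(4),"yaw,pitch(Y),roll(X)",o.x[3:].round(3),"res",np.abs(o.fun).max().round(2)); return o.x
E
python3 - <<'E'
from fitb import *
im=load("w4"); T=lambda p,o:np.array(p,float)/6+np.array(o)-.5
uv=T([[195,78],[520,118],[112,348],[595,412],[105,592],[548,640]],(200,170))
# idx: bottom +y left(-x)=3, right=2 ; top: 7,6 ; top -y: 4,5
for fr in(True,False): fitblock(im,uv,[3,2,7,6,4,5],[.471,-.2746,.168,0,0,0],fr)
k=T([[220,203],[522,208],[508,370],[232,370]],(200,100))
print(ray(im,k,.098)); print(ray(im,T([[100,90],[640,95]],(200,100)),.066))
# roller brackets / catch centres: left x~243,right~482 at y 430  z=.027
print(ray(im,T([[243,433],[482,433]],(200,100)),.027)); print(ray(im,T([[140,446],[585,450],[140,446+0]],(200,100)),.046))
E
```

```text
xyz [ 0.471  -0.28    0.1554] yaw,pitch(Y),roll(X) [-0.103 -0.006  0.016] res 1.45
xyz [ 0.4708 -0.2798  0.1565] yaw,pitch(Y),roll(X) [-0.107  0.     0.   ] res 1.71
[[ 0.45207755 -0.22412809  0.098     ]
 [ 0.49508413 -0.22395374  0.098     ]
 [ 0.49421994 -0.2474317   0.098     ]
 [ 0.45379519 -0.24825691  0.098     ]]
[[ 0.43093529 -0.21051586  0.066     ]
 [ 0.51607163 -0.20954251  0.066     ]]
[[ 0.45136183 -0.27527025  0.027     ]
 [ 0.49686749 -0.27434127  0.027     ]]
[[ 0.4339673  -0.2733484   0.046     ]
 [ 0.51388912 -0.27245736  0.046     ]
 [ 0.4339673  -0.2733484   0.046     ]]
```

```bash
python3 -c "
from p import *
rel([.4729,-.2691,.118],Rt(.13))"
```

```text
clock 4.35 shift [0.0145 0.0032 0.226 ] turn [-0.     -0.     -0.0174]
```

>>> carry_out([
  [0.0145,0.003,0,0,0,-0.0174,1],
  [0.0145,0.003,0,0,0,-0.0174,1],
  [0.0145,0.003,0.1,0,0,-0.0174,1],
  [0.0145,0.003,0.18,0,0,-0.0174,1],
  [0.0145,0.003,0.226,0,0,-0.0174,1],
  [0.0145,0.003,0.226,0,0,-0.0174,1],
])

```text
clock: 4.95
position: [0.4722, -0.2681, 0.1168]
eef_rot: [-0.001, 0.66, 0.751, -0.0]
wrist_force: [-0.8, 0.3, -1.5]
grip_width: 0.504
```

Run:
```python
from p import *
st(); rel([.4729,-.2691,.07],Rt(.13))
snap("wrist","w5"); snap("scene","s5"); crop(load("w5"),190,100,330,290,4,"w5c"); crop(load("s5"),290,150,420,270,6,"s5c")
```

```text
4.95 p [ 0.4722 -0.2681  0.1168] y [ 0.992  0.129 -0.002] z [-0.002  0.001 -1.   ] q [ 0.15  0.51  0.43  1.9  -0.29  0.79  0.86] F [-0.8  0.3 -1.5] g 0.504
clock 4.95 shift [-0.0045  0.0026  0.1872] turn [-0.0004 -0.0003 -0.0001]
```

View pics/w5c.png

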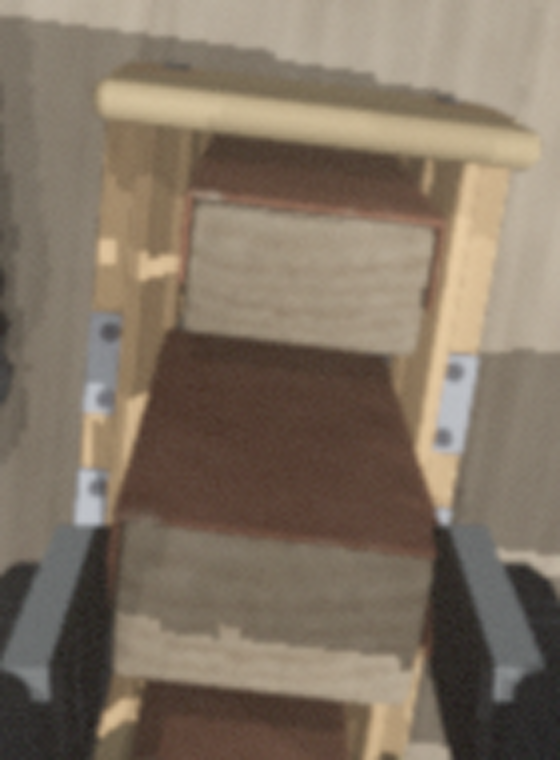

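View pics/s5c.png

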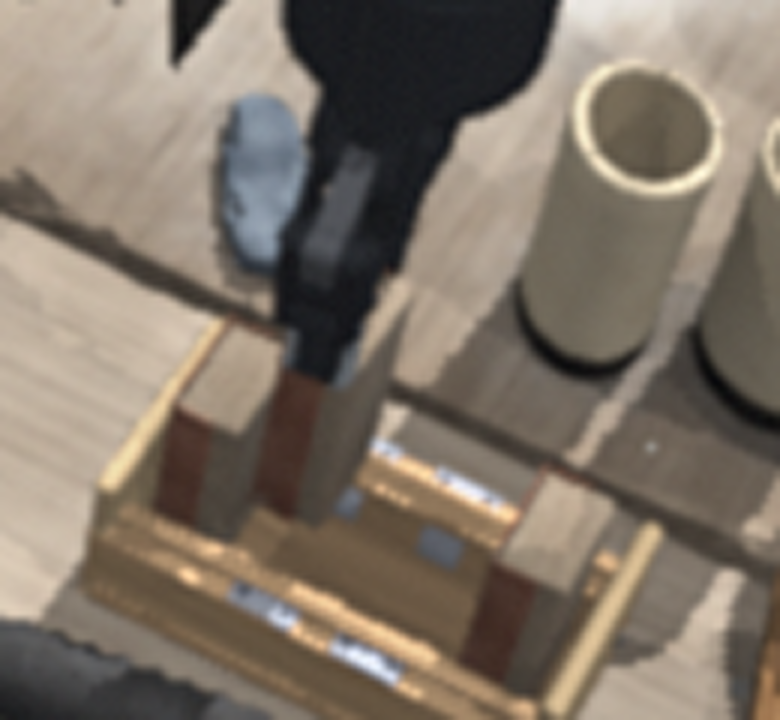

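>>> carry_out([
  [-0.003,0.0045,0.05,0,0,0,1],
  [-0.003,0.0045,0.1,0,0,0,1],
  [-0.003,0.0045,0.135,0,0,0,1],
  [-0.003,0.0045,0.135,0,0,0,1],
])

```text
clock: 5.45
position: [0.4743, -0.2693, 0.0835]
eef_rot: [-0.001, 0.66, 0.751, 0.0]
wrist_force: [0.3, -0.5, -0.4]
grip_width: 0.502
```

```bash
python3 -c "
from p import *
st();rel([.4729,-.2691,.06],Rt(.13))"
```

```text
5.45 p [ 0.4743 -0.2693  0.0835] y [ 0.992  0.129 -0.001] z [-0.001  0.001 -1.   ] q [ 0.17  0.56  0.4   1.93 -0.32  0.71  0.89] F [ 0.3 -0.5 -0.4] g 0.502
clock 5.45 shift [ 0.0014 -0.0055  0.0938] turn [-0.0001 -0.0001 -0.0001]
```

>>> carry_out([
  [0,-0.002,0.03,0,0,0,1],
  [0,-0.002,0.06,0,0,0,1],
  [0,-0.002,0.08,0,0,0,1],
], newtons=90)

```text
clock: 5.75
position: [0.4737, -0.2692, 0.0628]
eef_rot: [-0.001, 0.66, 0.751, -0.0]
wrist_force: [0.6, 0.6, -0.2]
grip_width: 0.485
```

```bash
python3 -c "
from p import *
st();rel([.4729,-.2691,.06],Rt(.13))"
```

```text
5.75 p [ 0.4737 -0.2692  0.0628] y [ 0.992  0.129 -0.001] z [-0.001  0.001 -1.   ] q [ 0.18  0.59  0.38  1.95 -0.34  0.67  0.9 ] F [ 0.6  0.6 -0.2] g 0.485
clock 5.75 shift [ 0.0008 -0.0031  0.0111] turn [-0.0002 -0.0002 -0.    ]
```

>>> carry_out([
  [0,-0.003,0.008,0,0,0,1],
  [0,-0.003,0.016,0,0,0,1],
  [0,-0.003,0.02,0,0,0,1],
])

```text
clock: 6.05
position: [0.4732, -0.2703, 0.0598]
eef_rot: [0.0, 0.66, 0.751, 0.0]
wrist_force: [-6.8, 3.8, 37.1]
grip_width: 0.486
```

Run:
```python
from p import *
st()
snap("wrist","w6"); snap("scene","s6"); crop(load("w6"),190,100,330,290,4,"w6c"); crop(load("s6"),290,150,420,270,6,"s6c")
```

```text
6.05 p [ 0.4732 -0.2703  0.0598] y [0.992 0.128 0.001] z [ 0.001  0.    -1.   ] q [ 0.19  0.59  0.38  1.96 -0.34  0.66  0.91] F [-6.8  3.8 37.1] g 0.486
```

View pics/w6c.png

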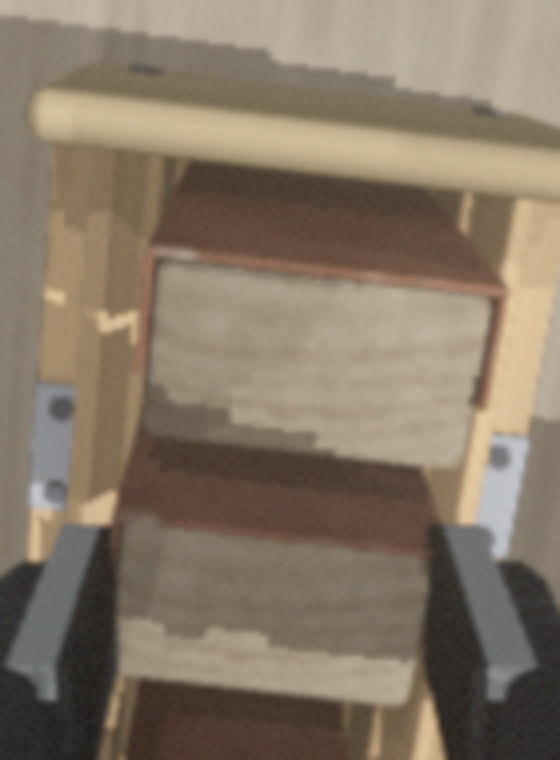

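View pics/s6c.png

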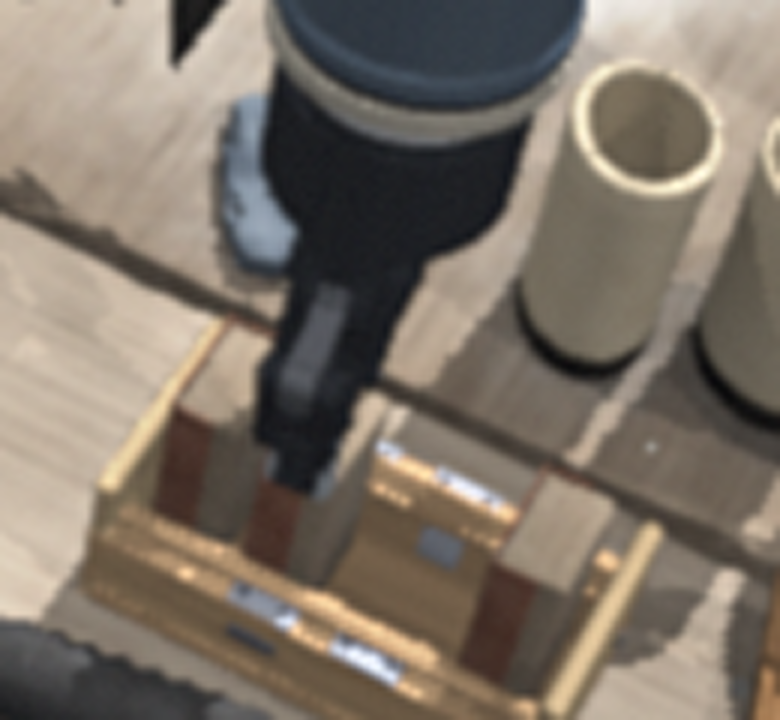

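>>> carry_out([
  [0,0,0.004,0,0,0,1],
  [0,0,0.004,0,0,0,-1],
  [0,0,0.004,0,0,0,-1],
  [0,0,0.004,0,0,0,-1],
  [0,0,0.004,0,0,0,-1],
  [0,0,-0.2,0,0,0,-1],
  [0,0,-0.4,0,0,0,-1],
  [0,0,-0.6,0,0,0,-1],
])

```text
clock: 6.95
position: [0.4724, -0.2703, 0.2104]
eef_rot: [-0.0, 0.66, 0.751, -0.0]
wrist_force: [1.4, -0.5, -0.3]
grip_width: 1.003
```

Run:
```python
from p import *
st()
snap("wrist","w7"); snap("scene","s7"); crop(load("w7"),150,100,350,300,3,"w7c"); crop(load("s7"),290,150,420,270,6,"s7c")
```

```text
6.95 p [ 0.4724 -0.2703  0.2104] y [ 0.992  0.128 -0.   ] z [-0.  0. -1.] q [ 0.1   0.41  0.49  1.78 -0.22  1.01  0.8 ] F [ 1.4 -0.5 -0.3] g 1.003
```

View pics/w7c.png

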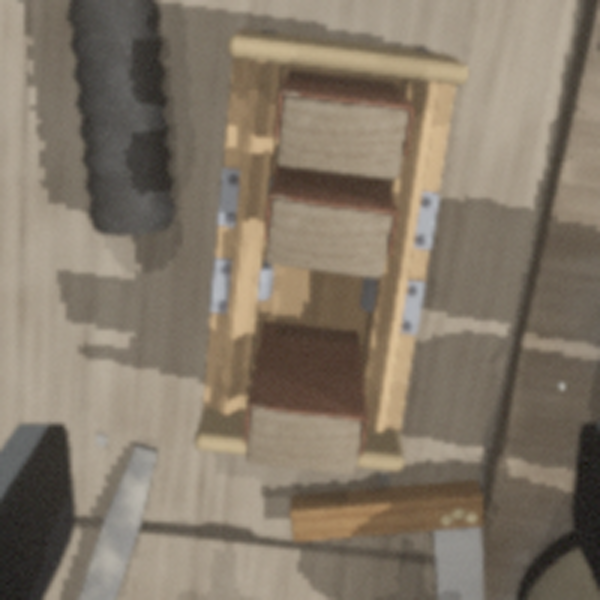

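View pics/s7c.png

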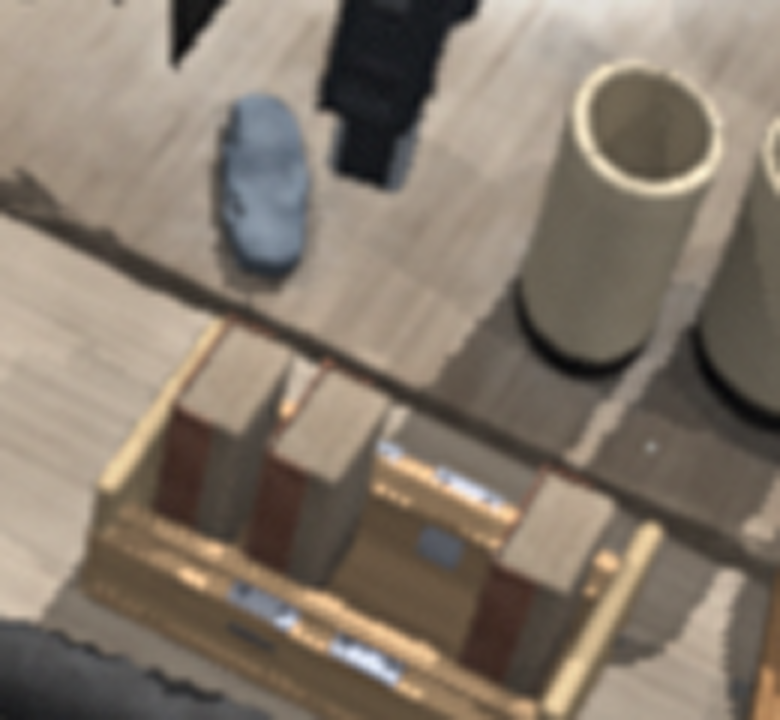

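```bash
python3 -c "
from p import *
rel([.46,-.03,.18],Rt(.2))"
```

```text
clock 7.05 shift [0.9711 0.0611 0.1355] turn [ 0.0015  0.0009 -0.0114]
```

>>> carry_out([
  [0.2,0,0.05,0,0,0,-1],
  [0.4,0,0.13,0,0,0,-1],
  [0.6,0.02,0.13,0,0,-0.01,-1],
  [0.8,0.04,0.13,0,0,-0.01,-1],
  [0.97,0.06,0.13,0,0,-0.01,-1],
  [0.97,0.06,0.13,0,0,-0.01,-1],
])

```text
clock: 7.65
position: [0.4594, -0.0233, 0.1807]
eef_rot: [0.004, 0.633, 0.774, 0.002]
wrist_force: [0.0, -1.4, -0.7]
grip_width: 0.999
```

```bash
python3 -c "
from p import *
st();rel([.4992,.1948,.11],Rt(.405))"
```

```text
7.65 p [ 0.4594 -0.0233  0.1807] y [0.98  0.199 0.008] z [ 0.009 -0.002 -1.   ] q [-0.39  0.3   0.44  2.03 -0.17  0.84  0.35] F [ 0.  -1.4 -0.7] g 0.999
clock 7.65 shift [0.8241 0.3277 0.2826] turn [ 0.0012  0.0007 -0.0325]
```

>>> carry_out([
  [0.2,0.08,0,0,0,-0.01,-1],
  [0.4,0.16,0,0,0,-0.02,-1],
  [0.6,0.24,0.1,0,0,-0.0325,-1],
  [0.82,0.327,0.2,0.001,0,-0.0325,-1],
  [0.824,0.328,0.28,0.001,0,-0.0325,-1],
  [0.824,0.328,0.28,0.001,0,-0.0325,-1],
])

```text
clock: 8.25
position: [0.4972, 0.1998, 0.1061]
eef_rot: [-0.0, 0.547, 0.837, -0.003]
wrist_force: [-1.1, -1.5, -0.0]
grip_width: 1.002
```

Run:
```python
from p import *
st()
im=snap("wrist","w8"); snap("scene","s8")
b=box(.4893,.2178,.405,.045,.088,0,.026)
crop(im,120,0,400,300,2.7,"w8c",wire(im,b,(0,255,0)))
crop(im,120,0,400,300,2.7,"w8d")
```

```text
8.25 p [0.4972 0.1998 0.1061] y [ 0.916  0.401 -0.004] z [-0.003 -0.004 -1.   ] q [-0.67  0.5   0.3   1.93 -0.21  0.75  0.16] F [-1.1 -1.5 -0. ] g 1.002
```

View pics/w8c.png

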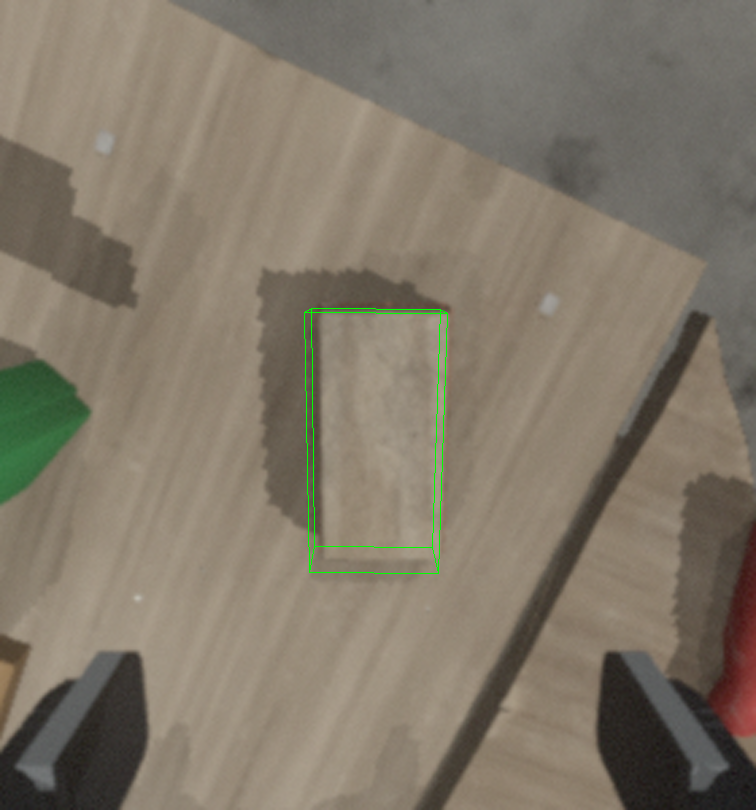

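```bash
python3 -c "
from p import *
rel([.5003,.1952,.009],Rt(.41))"
```

```text
clock 8.35 shift [0.0018 0.0078 0.4012] turn [-0.0003  0.0008 -0.0006]
```

>>> carry_out([
  [0.002,0.008,0.15,0,0.001,0,-1],
  [0.002,0.008,0.3,0,0.001,0,-1],
  [0.002,0.008,0.4,0,0.001,0,-1],
  [0.002,0.008,0.4,0,0.001,0,-1],
  [0.002,0.008,0.4,0,0.001,0,1],
  [0.002,0.008,0.4,0,0.001,0,1],
  [0.002,0.008,0.4,0,0.001,0,1],
  [0.002,0.008,0.4,0,0.001,0,1],
], newtons=80)

```text
clock: 9.15
position: [0.501, 0.1955, 0.0105]
eef_rot: [-0.0, 0.55, 0.835, 0.0]
wrist_force: [0.1, 0.4, 0.8]
grip_width: 0.327
```

```bash
python3 -c "
from p import *
st(); rel([.5,.1,.26],Rt(.2))"
```

```text
9.15 p [0.501  0.1955 0.0105] y [0.919 0.395 0.   ] z [-0.     0.001 -1.   ] q [-0.61  0.64  0.23  2.01 -0.28  0.52  0.22] F [0.1 0.4 0.8] g 0.327
clock 9.15 shift [-0.3481 -0.1545 -0.9986] turn [ 0.     -0.0002  0.0328]
```

Run:
```python
from p import *
im=snap("wrist","w9"); snap("scene","s9"); st()
crop(im,100,60,420,384,2,"w9c"); crop(load("s9"),120,80,280,220,4,"s9c")
```

```text
9.25 p [0.5007 0.1955 0.01  ] y [ 0.919  0.395 -0.001] z [-0.001  0.001 -1.   ] q [-0.61  0.64  0.23  2.01 -0.28  0.52  0.22] F [ 0.  -0.6 -0.2] g 0.142
```

View pics/w9c.png

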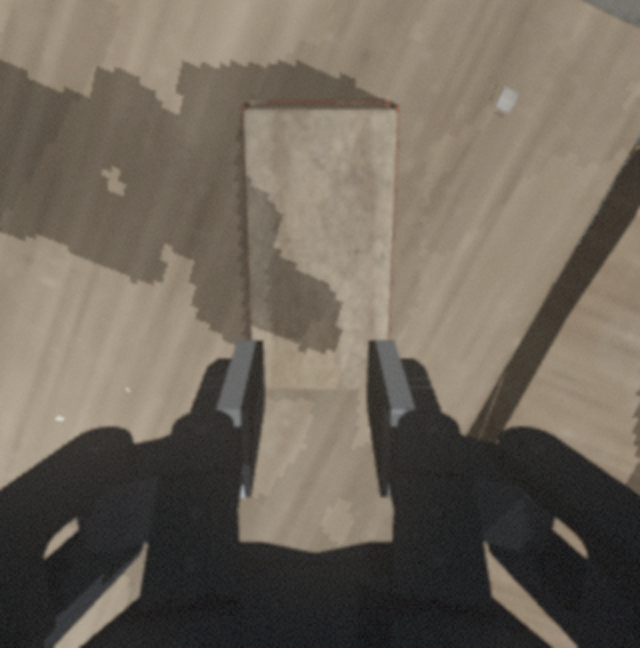

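View pics/s9c.png

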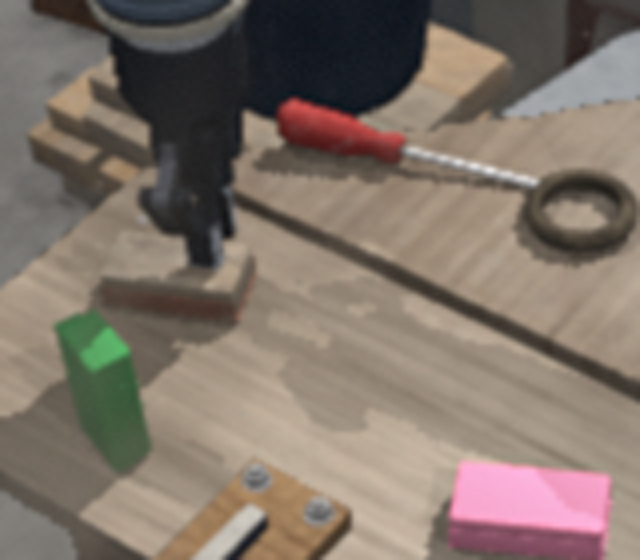

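>>> carry_out([
  [0,0,-0.1,0,0,0,-0.3],
  [0,0,-0.12,0,0,0,-0.3],
  [0,0,-0.12,0,0,0,-0.3],
  [0,0,-0.12,0,0,0,-0.3],
  [0,0,-0.12,0,0,0,-0.3],
])

```text
clock: 9.75
position: [0.5002, 0.1954, 0.0393]
eef_rot: [-0.001, 0.55, 0.835, -0.0]
wrist_force: [0.7, 1.0, 0.1]
grip_width: 0.65
```

Run:
```python
from p import *
im=snap("wrist","w10"); st()
crop(im,120,60,400,300,2.7,"w10c",wire(im,box(.4908,.2186,.405,.045,.088,0,.026),(0,255,0)))
```

```text
9.8 p [0.5002 0.1953 0.0393] y [ 0.918  0.396 -0.002] z [-0.002  0.    -1.   ] q [-0.63  0.6   0.25  1.99 -0.26  0.59  0.21] F [-0.6  0.5  0.4] g 0.648
```

View pics/w10c.png

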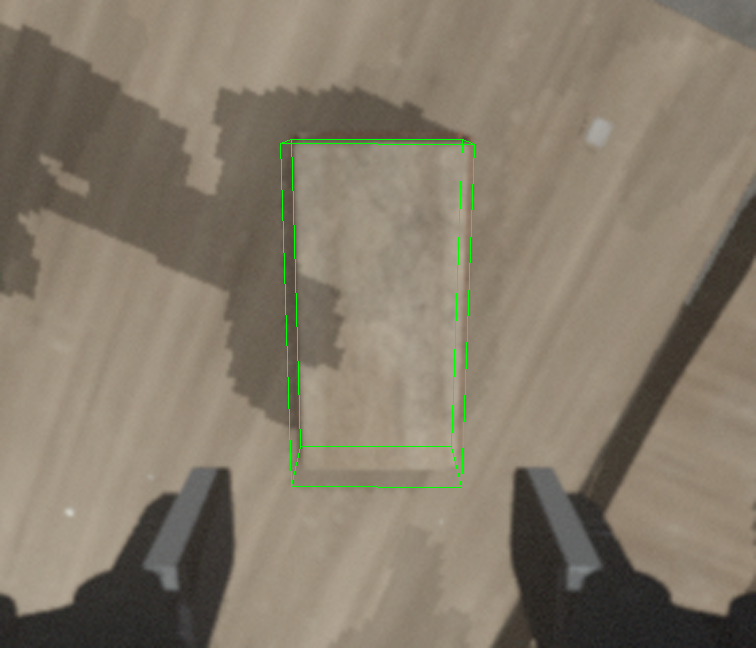

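Run:
```python
from p import *
im=load("w10"); s,p,r=cur()
w=.65*.085/2
pts=lambda zz,sg:[r.apply([x,sg*w,zz])+p for x in(-.011,.011)]
dr=[]
for sg in(-1,1):
    for zz in(0,-.038): dr.append(((0,0,255) if zz==0 else (255,0,0),proj(im,pts(zz,sg))))
dr.append(((0,255,255),proj(im,[p,p+r.apply([0,0,-.019])])))
dr.append(((255,255,0),proj(im,[p+r.apply([-.011,0,0]),p+r.apply([.011,0,0])])))
print([d[1].round(0).tolist() for d in dr])
crop(im,60,60,460,384,1.9,"w10e",dr)
Rm=cv2.Rodrigues(np.array(im["rvec"]))[0]; print("cam in tool",r.inv().apply(-Rm.T@np.array(im["tvec"]).ravel()-p), "axis",r.inv().apply(Rm[2]))
```

```text
[[[217.0, 238.0], [215.0, 207.0]], [[207.0, 271.0], [205.0, 234.0]], [[300.0, 238.0], [301.0, 207.0]], [[310.0, 271.0], [312.0, 234.0]], [[258.0, 223.0], [258.0, 236.0]], [[258.0, 238.0], [258.0, 207.0]]]
cam in tool [ 0.07708746 -0.00064225 -0.17237276] axis [-2.99071664e-01  7.64166978e-04  9.54230347e-01]
```

View pics/w10e.png

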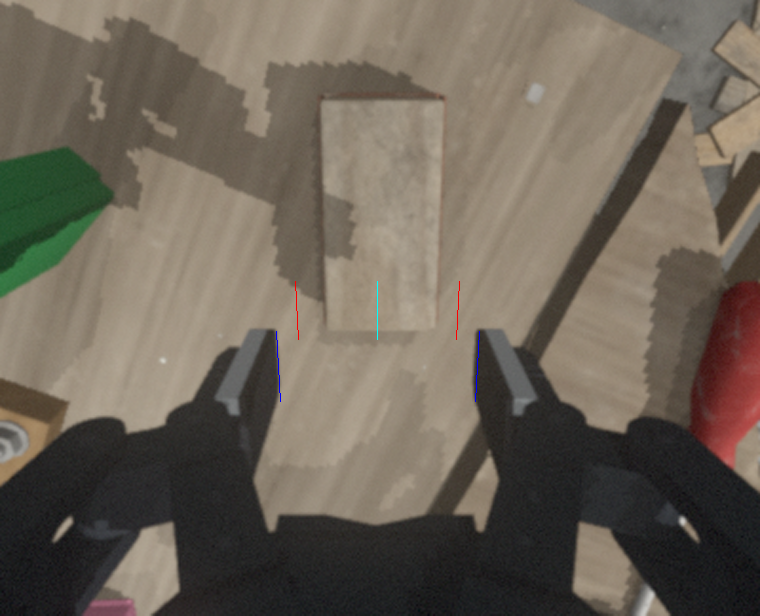

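Run:
```python
from p import *
im=snap("scene","s10"); s,p,r=cur()
w=.65*.085/2; dr=[]
for sg in(-1,1):
    for zz,c in((0,(0,0,255)),(-.019,(0,255,255)),(-.038,(255,0,0))): dr.append((c,proj(im,[r.apply([x,sg*w,zz])+p for x in(-.011,.011)])))
dr+=wire(im,box(.4908,.2186,.405,.045,.088,0,.026),(0,255,0))
crop(im,130,90,220,180,7,"s10c",dr)
```

```text
(no output)
```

View pics/s10c.png

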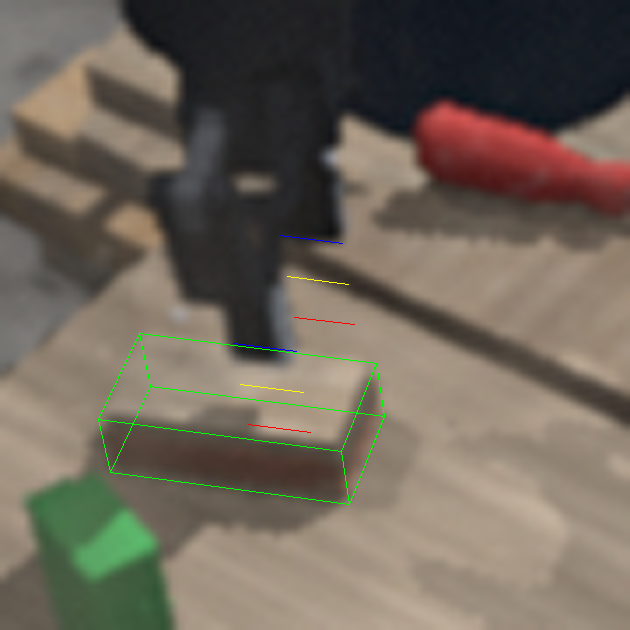

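Run:
```python
from p import *
im=load("as"); p=np.array([.4712,-.2746,.1738]); r=Rt(.017)
w=.507*.085/2; 
def D(im):
  dr=[]
  for sg in(-1,1):
    for zz,c in((0,(0,0,255)),(-.019,(0,255,255)),(-.038,(255,0,0))): dr.append((c,proj(im,[r.apply([x,sg*w,zz])+p for x in(-.011,.011)])))
  return dr
crop(im,310,140,400,240,6,"s4t",D(im)); im=load("w4"); crop(im,170,180,340,340,4,"w4t",D(im))
```

```text
(no output)
```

View pics/s4t.png

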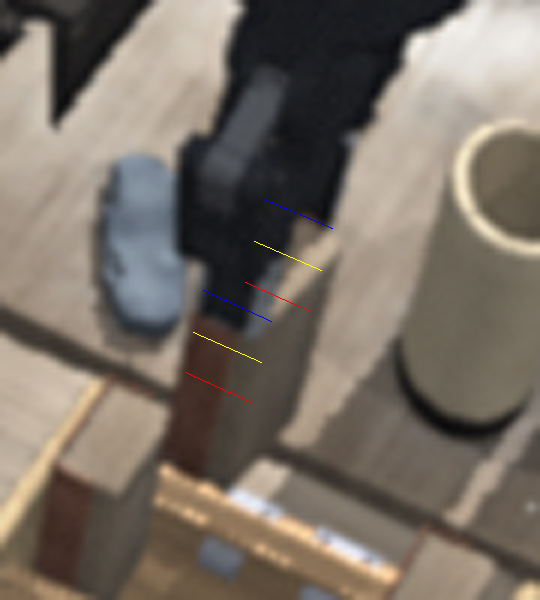

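View pics/w4t.png

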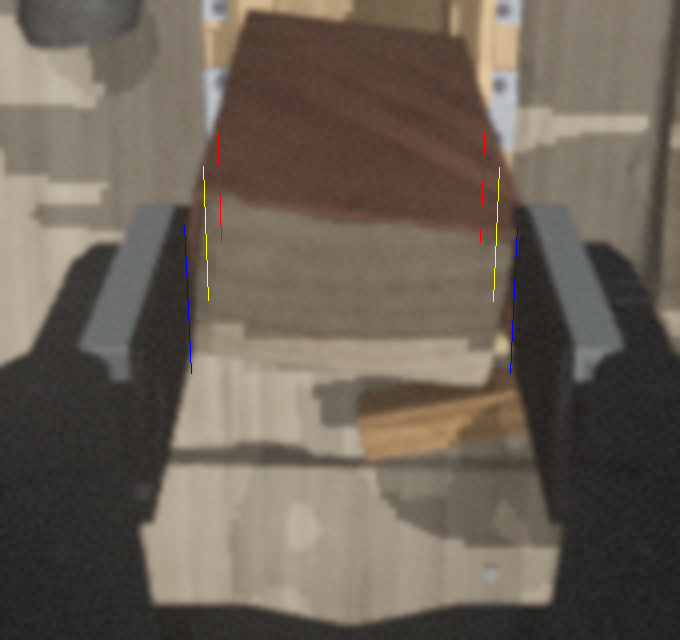

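>>> carry_out([
  [0,0.005,0.1,0,0,0,-0.3],
  [0,0.005,0.2,0,0,0,-0.3],
  [0,0.005,0.245,0,0,0,-0.3],
  [0,0.005,0.245,0,0,0,-0.3],
])

```text
clock: 10.25
position: [0.5002, 0.1953, -0.0234]
eef_rot: [-0.002, 0.55, 0.835, -0.002]
wrist_force: [-0.5, 1.2, 0.4]
grip_width: 0.651
```

Run:
```python
from p import *
im=snap("wrist","w11"); st(); s=snap("scene","s11")
crop(im,100,100,420,384,2,"w11c"); crop(s,130,90,220,180,5,"s11c")
```

```text
10.3 p [ 0.5009  0.1955 -0.0223] y [ 0.919  0.395 -0.003] z [-0.004 -0.    -1.   ] q [-0.59  0.7   0.2   2.02 -0.3   0.45  0.24] F [-0.7 -0.7  0.2] g 0.65
```

View pics/w11c.png

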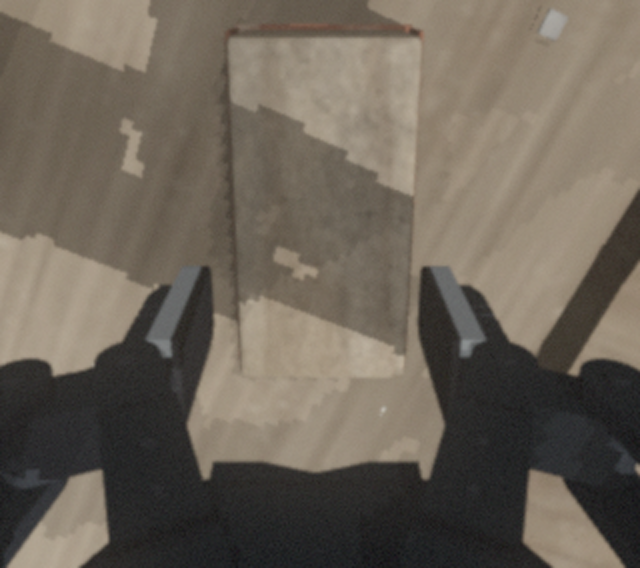

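View pics/s11c.png

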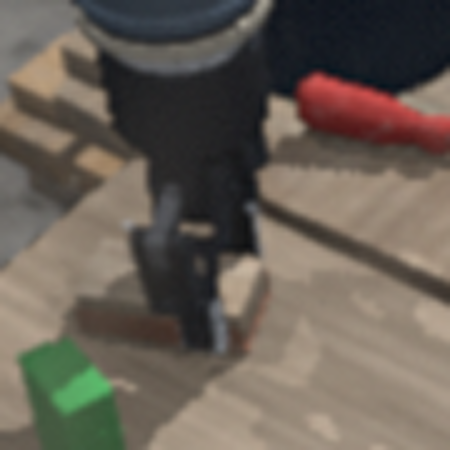

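>>> carry_out([
  [0,0,0,0,0,0,1],
  [0,0,0,0,0,0,1],
  [0,0,0,0,0,0,1],
  [0,0,0,0,0,0,1],
], newtons=80)

```text
clock: 10.75
position: [0.5021, 0.1958, -0.0203]
eef_rot: [-0.001, 0.55, 0.835, 0.0]
wrist_force: [-2.1, -0.0, 6.5]
grip_width: 0.497
```

Run:
```python
from p import *
st(); rel([.5,.12,.2],Rt(.3))
```

```text
10.75 p [ 0.5021  0.1958 -0.0203] y [ 0.919  0.395 -0.   ] z [-0.001  0.001 -1.   ] q [-0.59  0.69  0.2   2.02 -0.3   0.45  0.24] F [-2.1 -0.   6.5] g 0.497
clock 10.75 shift [-0.2742 -0.1276 -0.8817] turn [-0.     -0.0002  0.0169]
```

>>> carry_out([
  [0,0,-0.2,0,0,0,1],
  [0,0,-0.4,0,0,0,1],
  [-0.1,-0.05,-0.6,0,0,0,1],
  [-0.2,-0.1,-0.8,0,0,0.01,1],
  [-0.27,-0.127,-0.95,0,0,0.017,1],
  [-0.27,-0.127,-1,0,0,0.017,1],
  [-0.27,-0.127,-1,0,0,0.017,1],
])

```text
clock: 11.45
position: [0.5013, 0.1201, 0.2333]
eef_rot: [0.001, 0.595, 0.804, 0.003]
wrist_force: [-0.2, 0.4, -2.4]
grip_width: 0.497
```

Run:
```python
from p import *
st(); im=snap("wrist","w12")
```

```text
11.45 p [0.5013 0.1201 0.2333] y [0.956 0.293 0.006] z [ 0.006  0.004 -1.   ] q [-0.62  0.32  0.41  1.82 -0.15  1.02  0.14] F [-0.2  0.4 -2.4] g 0.497
```

View pics/w12.png

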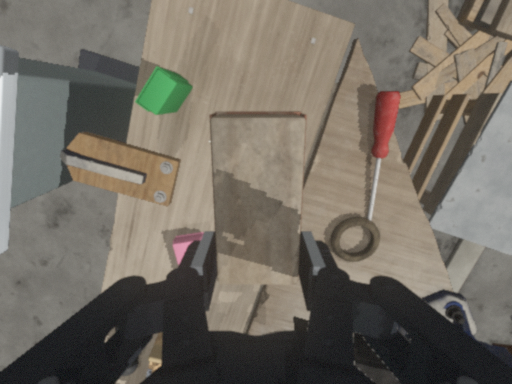

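>>> carry_out([
  [0,0,0,0,-0.023,0,1],
  [0,0,0,0,-0.046,0,1],
  [0,0,0,0,-0.069,0,1],
  [0,0,0,0,-0.092,0,1],
  [0,0,0,0,-0.115,0,1],
  [0,0,0,0,-0.138,0,1],
  [0,0,0,0,-0.15,0,1],
])

```text
clock: 12.2
position: [0.4989, 0.1245, 0.2283]
eef_rot: [0.367, 0.526, 0.718, -0.27]
wrist_force: [0.7, -0.2, -2.9]
grip_width: 0.499
```

Run:
```python
from p import *
st()
```

```text
12.2 p [0.4989 0.1245 0.2283] y [ 0.954  0.301 -0.001] z [ 0.244 -0.774 -0.585] q [-1.28  0.69  0.64  1.85  0.51  1.17 -0.69] F [ 0.7 -0.2 -2.9] g 0.499
```

>>> carry_out([
  [0,0,0,0,-0.023,0,1],
  [0,0,0,0,-0.046,0,1],
  [0,0,0,0,-0.069,0,1],
  [0,0,0,0,-0.088,0,1],
  [0,0,0,0,-0.088,0,1],
])

```text
clock: 12.7
position: [0.4976, 0.126, 0.2225]
eef_rot: [0.55, 0.427, 0.592, -0.406]
wrist_force: [0.0, 0.5, -1.8]
grip_width: 0.496
```

Run:
```python
from p import *
st(); snap("scene","s13"); snap("wrist","w13")
```

```text
12.7 p [0.4976 0.126  0.2225] y [ 0.952  0.305 -0.011] z [ 0.304 -0.95  -0.064] q [-1.39  1.1   0.7   1.83  0.64  1.32 -0.89] F [ 0.   0.5 -1.8] g 0.496
```

View pics/s13.png

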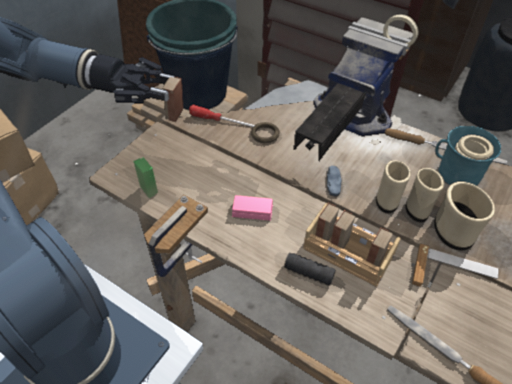

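View pics/w13.png

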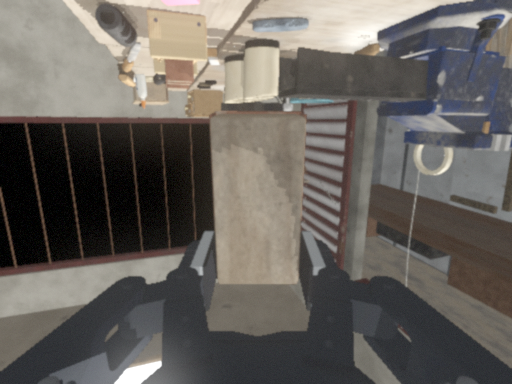

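Run:
```python
from p import *
s,p,r=cur()
rel([.53,.08,.115],Rt(.2,-np.pi/2));
```

```text
clock 12.8 shift [0.4335 0.0672 0.2389] turn [ 0.0169 -0.0114  0.0011]
```

>>> carry_out([
  [0,0.03,0.15,0.008,-0.011,0.001,1],
  [0.1,0.067,0.239,0.017,-0.011,0.001,1],
  [0.25,0.067,0.239,0.017,-0.011,0.001,1],
  [0.4,0.067,0.239,0.017,-0.011,0.001,1],
  [0.433,0.067,0.239,0.017,-0.011,0.001,1],
  [0.433,0.067,0.239,0.017,-0.011,0.001,1],
])

```text
clock: 13.4
position: [0.5303, 0.08, 0.1163]
eef_rot: [0.546, 0.449, 0.549, -0.447]
wrist_force: [0.3, -0.7, -0.8]
grip_width: 0.495
```

Run:
```python
from p import *
st(); snap("scene","s14")
```

```text
13.4 p [0.5303 0.08   0.1163] y [0.98  0.198 0.   ] z [ 0.198 -0.98  -0.005] q [-1.24  1.33  0.66  1.71  0.57  1.3  -0.96] F [ 0.3 -0.7 -0.8] g 0.495
```

View pics/s14.png

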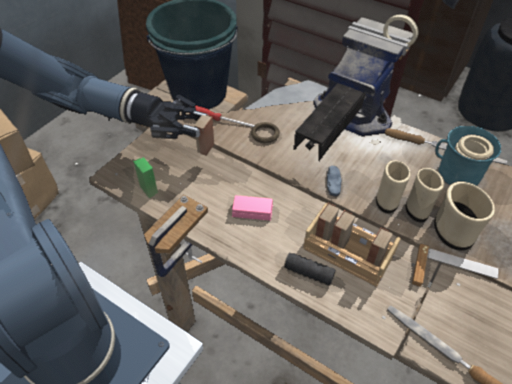

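>>> carry_out([
  [0.05,0,0,0,0,0,1],
  [0.1,0,0,0,0,0,1],
  [0.13,0,0,0,0,0,1],
  [0.13,0,0,0,0,0,1],
])

```text
clock: 13.85
position: [0.5302, 0.0801, 0.0838]
eef_rot: [0.546, 0.449, 0.548, -0.447]
wrist_force: [-0.2, -0.2, -1.7]
grip_width: 0.496
```

Run:
```python
from p import *
st(); s=snap("scene","s15"); t=snap("top","t15"); crop(s,60,60,260,220,4,"s15c"); crop(t,90,120,290,270,4,"t15c")
```

```text
13.85 p [0.5302 0.0801 0.0838] y [0.98  0.198 0.   ] z [ 0.198 -0.98  -0.004] q [-1.23  1.38  0.65  1.69  0.55  1.29 -0.98] F [-0.2 -0.2 -1.7] g 0.496
```

View pics/s15c.png

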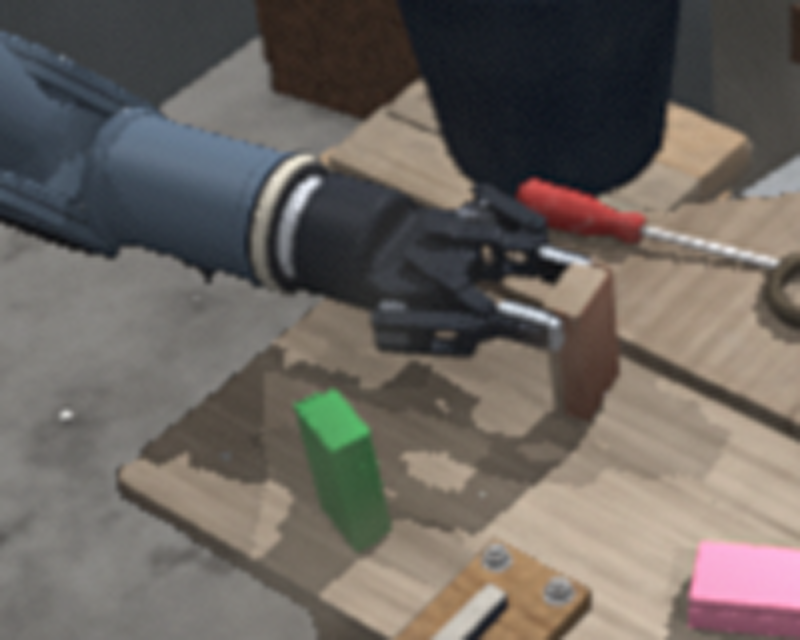

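View pics/t15c.png

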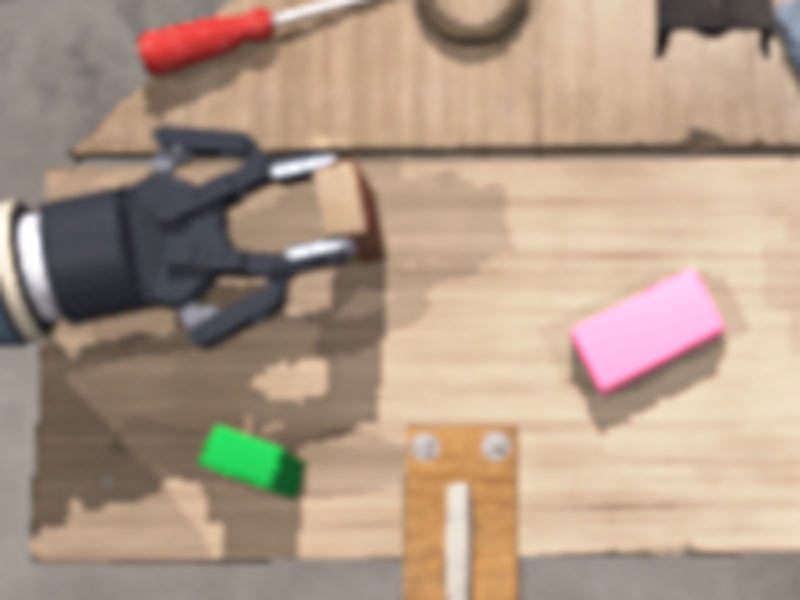

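>>> carry_out([
  [0.02,0,0,0,0,0,1],
  [0.04,0,0,0,0,0,1],
  [0.054,0,0,0,0,0,1],
  [0.054,0,0,0,0,0,1],
])

```text
clock: 14.35
position: [0.5305, 0.0799, 0.0713]
eef_rot: [0.547, 0.449, 0.548, -0.447]
wrist_force: [-0.9, 0.3, -0.8]
grip_width: 0.497
```

>>> carry_out([
  [0.012,0,0,0,0,0,1],
  [0.024,0,0,0,0,0,1],
  [0.024,0,0,0,0,0,1],
])

```text
clock: 14.65
position: [0.5306, 0.0796, 0.0712]
eef_rot: [0.55, 0.448, 0.544, -0.449]
wrist_force: [-4.5, 8.5, 22.2]
grip_width: 0.5
```

>>> carry_out([
  [0.004,0,0,0,0,0,1],
  [0.004,0,0,0,0,0,-0.4],
  [0.004,0,0,0,0,0,-0.4],
  [0.004,0,0,0,0,0,-0.4],
  [0.004,0,0,0,0,0,-0.4],
])

```text
clock: 15.15
position: [0.5306, 0.0795, 0.0699]
eef_rot: [0.549, 0.448, 0.544, -0.449]
wrist_force: [0.1, -0.3, -0.1]
grip_width: 0.703
```

Run:
```python
from p import *
st(); s=snap("scene","s16"); crop(s,60,60,260,220,4,"s16c"); t=snap("top","t16"); crop(t,90,120,290,270,4,"t16c")
```

```text
15.15 p [0.5306 0.0795 0.0699] y [0.981 0.196 0.003] z [ 0.196 -0.981  0.007] q [-1.23  1.41  0.64  1.67  0.54  1.29 -0.99] F [ 0.1 -0.3 -0.1] g 0.703
```

View pics/s16c.png

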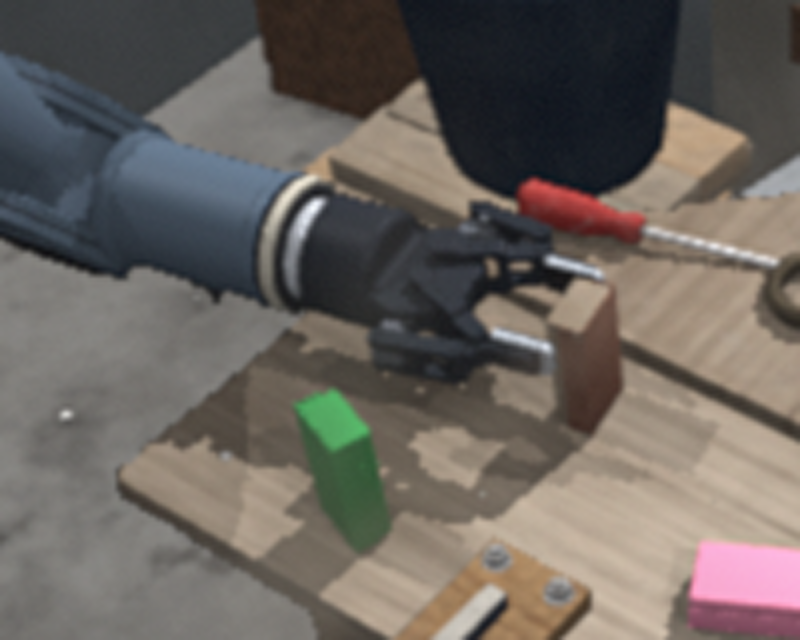

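View pics/t16c.png

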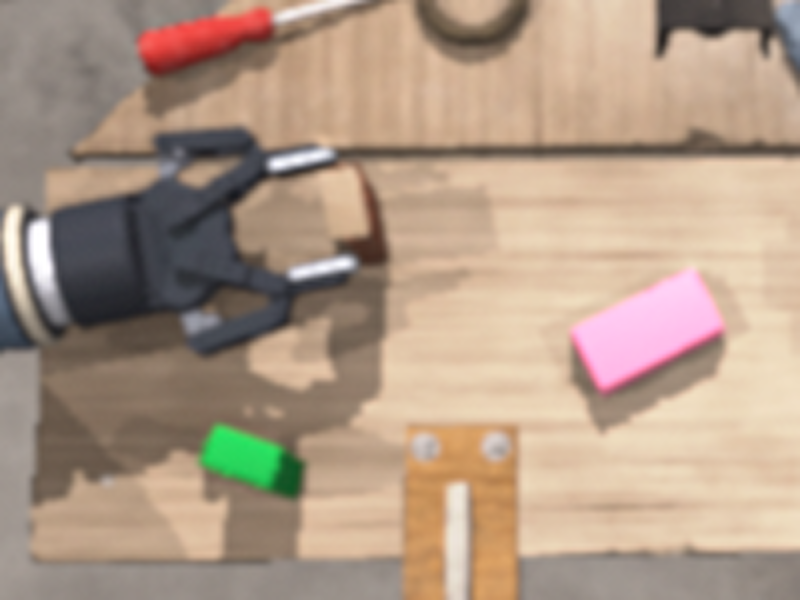

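>>> carry_out([
  [0,0,-0.1,0,0,0,-0.4],
  [-0.01,0,-0.25,0,0,0,-0.4],
  [-0.05,0,-0.4,0,0,0,-0.4],
  [-0.2,0,-0.5,0,0,0,-0.4],
  [-0.4,0,-0.5,0,0,0,-0.4],
  [-0.6,0,-0.5,0,0,0,-1],
  [-0.7,0,-0.5,0,0,0,-1],
])

```text
clock: 15.95
position: [0.5055, 0.203, 0.2484]
eef_rot: [0.55, 0.449, 0.544, -0.448]
wrist_force: [0.3, 0.7, -0.8]
grip_width: 0.995
```

Run:
```python
from p import *
st(); s=snap("scene","s17"); crop(s,60,60,260,220,4,"s17c"); t=snap("top","t17"); crop(t,150,130,250,210,7,"t17c"); crop(s,170,100,250,180,7,"s17d")
rel([.53,.16,.24],Rt(.25))
```

```text
15.95 p [0.5055 0.203  0.2484] y [0.981 0.196 0.007] z [ 0.196 -0.981  0.006] q [-1.35  1.17  0.69  1.52  0.58  1.63 -0.77] F [ 0.3  0.7 -0.8] g 0.995
clock 16.05 shift [0.0334 0.0615 0.1876] turn [-0.0056  0.2507 -0.0076]
```

View pics/s17c.png

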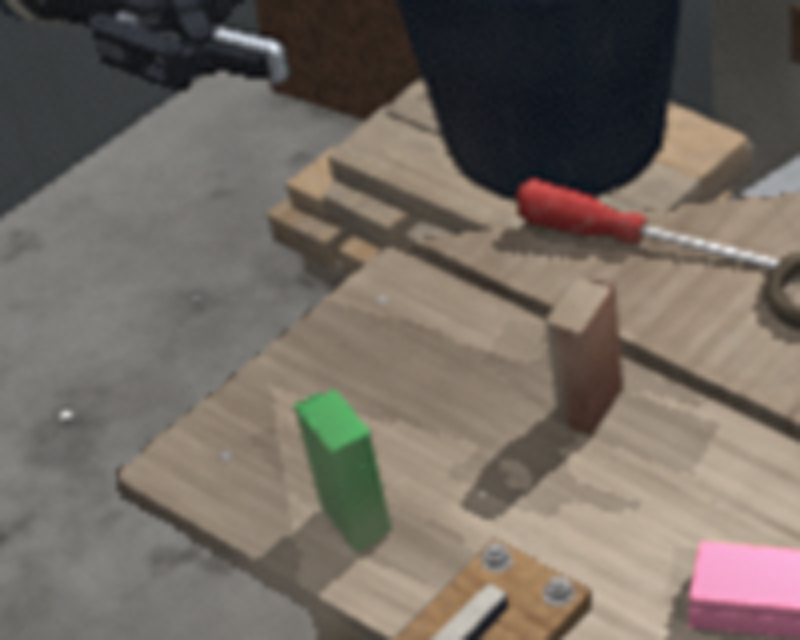

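View pics/t17c.png

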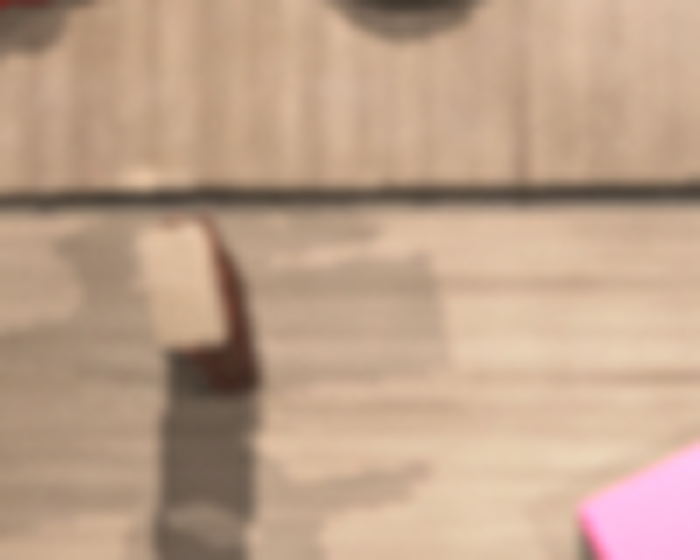

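View pics/s17d.png

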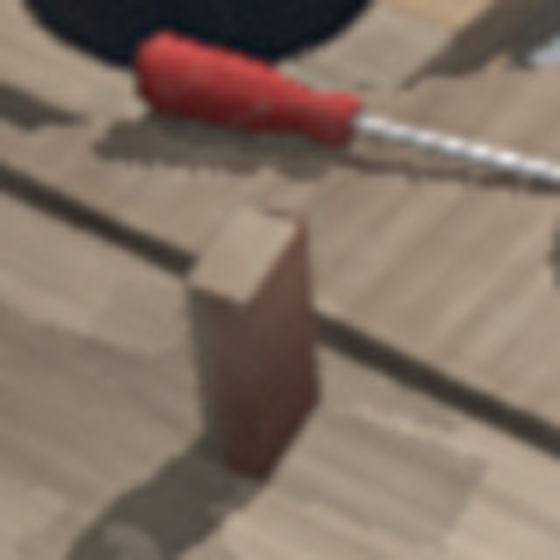

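Run:
```python
from fitb import *
T=lambda p,f,o:np.array(p,float)/f+np.array(o)-.5
s=load("s17"); t=load("t17")
fitblock(s,T([[190,283],[243,302],[303,215],[250,205],[262,480],[320,400],[215,450]],7,(170,100)),[7,4,5,6,0,1,3],[.53,.11,.044,.2,0,0],False)
fitblock(t,T([[138,232],[210,220],[232,345],[160,352],[258,388]],7,(150,130)),[6,5,4,7,0],[.53,.11,.044,.2,0,0],False)
```

```text
xyz [ 0.5727  0.1528 -0.0143] yaw,pitch(Y),roll(X) [0.149 0.    0.   ] res 1.39
xyz [ 0.5413  0.125  -0.0364] yaw,pitch(Y),roll(X) [0.162 0.    0.   ] res 0.66
```

Run:
```python
from fitb import *
T=lambda p,f,o:np.array(p,float)/f+np.array(o)-.5
s=load("s17"); t=load("t17")
for im,uv in((s,T([[190,283],[243,302],[303,215],[250,205]],7,(170,100))),(t,T([[160,352],[232,345],[210,220],[138,232]],7,(150,130)))):
    P=ray(im,uv,.088); print(P.round(4).tolist(),P.mean(0)); d=(P[2]+P[3]-P[0]-P[1]); print(np.arctan2(d[1],d[0]),np.linalg.norm(d)/2,np.linalg.norm(P[0]+P[3]-P[1]-P[2])/2)
print(ray(s,T([[262,480],[320,400],[215,450]],7,(170,100)),0)); print(ray(t,T([[258,388]],7,(150,130)),0))
for im,n in((s,"s"),(t,"t")):
    crop(im,*((170,100,250,180) if n=="s" else (150,130,250,210)),7,n+"18",wire(im,box(.5365,.1095,.15,.045,.026,0,.088),(0,255,0)))
```

```text
[[0.5023, 0.1176, 0.088], [0.5047, 0.0976, 0.088], [0.5496, 0.1065, 0.088], [0.5438, 0.1243, 0.088]] [0.52511261 0.1115021  0.088     ]
0.17835969982014693 0.0438796388726847 0.01942562439827887
[[0.4997, 0.1194, 0.088], [0.5017, 0.0953, 0.088], [0.5451, 0.1033, 0.088], [0.5413, 0.1275, 0.088]] [0.52194243 0.11138851 0.088     ]
0.18668594534739424 0.04327703907701898 0.024388848611062112
[[0.50718991 0.09937416 0.        ]
 [0.54995526 0.1058531  0.        ]
 [0.50966093 0.12189256 0.        ]]
[[0.50506535 0.09888833 0.        ]]
```

>>> carry_out([
  [0,0,0,0,0.023,0,-1],
  [0,0,0,0,0.046,0,-1],
  [0,0,0,0,0.069,0,-1],
  [0,0,0,0,0.092,0,-1],
  [0,0,0,0,0.115,0,-1],
  [0,0,0,0,0.138,0,-1],
  [0,0,0,0,0.161,0,-1],
  [0,0,0,0,0.184,0,-1],
])

```text
clock: 16.85
position: [0.5056, 0.2039, 0.2482]
eef_rot: [0.162, 0.621, 0.756, -0.126]
wrist_force: [0.4, -0.6, -1.1]
grip_width: 1.001
```

Run:
```python
from p import *
st(); rel([.5255,.112,.2],Rt(.19))
```

```text
16.85 p [0.5056 0.2039 0.2482] y [0.98  0.197 0.009] z [ 0.087 -0.392 -0.916] q [-1.05  0.48  0.51  1.66  0.17  1.21 -0.45] F [ 0.4 -0.6 -1.1] g 1.001
clock 16.85 shift [-0.2671  0.0039  0.3274] turn [0.0017 0.0657 0.0009]
```

>>> carry_out([
  [-0.07,0,0.07,0,0.022,0,-1],
  [-0.14,0,0.14,0,0.044,0,-1],
  [-0.2,0.002,0.25,0.001,0.066,0.001,-1],
  [-0.267,0.004,0.327,0.002,0.066,0.001,-1],
  [-0.267,0.004,0.327,0.002,0.066,0.001,-1],
])

```text
clock: 17.35
position: [0.5252, 0.1056, 0.1986]
eef_rot: [-0.001, 0.641, 0.768, -0.002]
wrist_force: [-0.7, 1.1, -0.5]
grip_width: 0.998
```

Run:
```python
from fitb import *
st(); rel([.5255,.112,.12],Rt(.19))
im=snap("wrist","w20"); crop(im,180,60,340,300,3,"w20c",wire(im,box(.5255,.112,.19,.045,.026,0,.088),(0,255,0)))
```

```text
17.35 p [0.5252 0.1056 0.1986] y [ 0.984  0.178 -0.004] z [-0.004 -0.001 -1.   ] q [-0.56  0.4   0.39  1.81 -0.18  0.97  0.09] F [-0.7  1.1 -0.5] g 0.998
clock 17.35 shift [0.025  0.0071 0.3142] turn [-0.0007 -0.     -0.0017]
```

View pics/w20c.png

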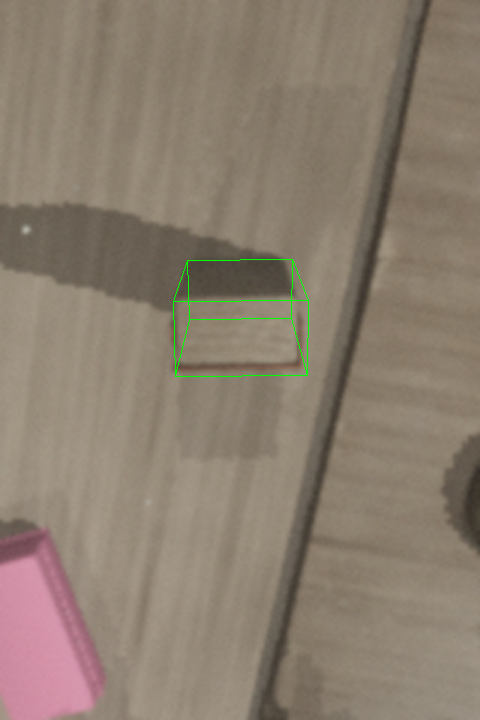

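>>> carry_out([
  [0.025,0.005,0.1,0,0,-0.001,-1],
  [0.025,0.005,0.25,0,0,-0.001,-1],
  [0.025,0.005,0.4,0,0,-0.001,-0.6],
  [0.025,0.005,0.55,0,0,-0.001,-0.6],
  [0.025,0.005,0.7,0,0,-0.001,-0.6],
  [0.025,0.005,0.7,0,0,-0.001,-0.6],
])

```text
clock: 18.0
position: [0.521, 0.1168, 0.0199]
eef_rot: [-0.004, 0.636, 0.772, -0.004]
wrist_force: [-0.5, 0.5, 0.7]
grip_width: 0.797
```

Run:
```python
from fitb import *
st(); rel([.5255,.112,.022],Rt(.19))
im=snap("wrist","w21"); crop(im,100,100,420,384,2,"w21c")
s=snap("scene","s21");crop(s,170,60,270,180,5,"s21c")
```

```text
18.0 p [0.521  0.1168 0.0199] y [ 0.982  0.191 -0.012] z [-0.012 -0.001 -1.   ] q [-0.48  0.63  0.27  2.   -0.31  0.56  0.19] F [-0.5  0.5  0.7] g 0.797
clock 18.0 shift [-0.0224  0.0139 -0.0088] turn [-0.0019 -0.0001  0.0003]
```

View pics/w21c.png

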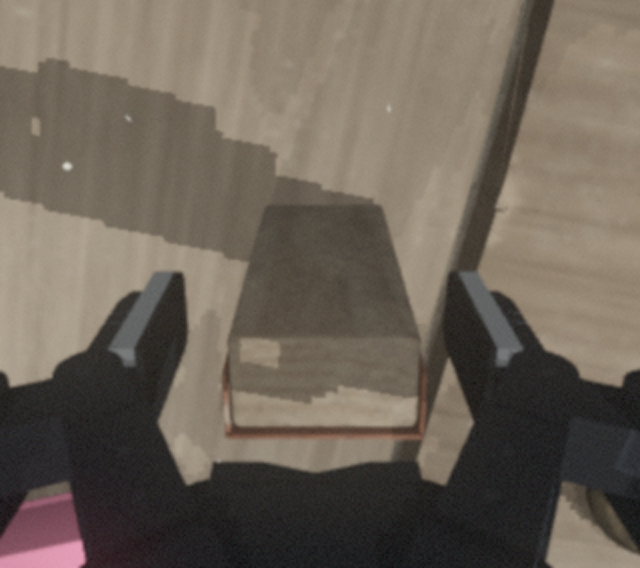

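View pics/s21c.png

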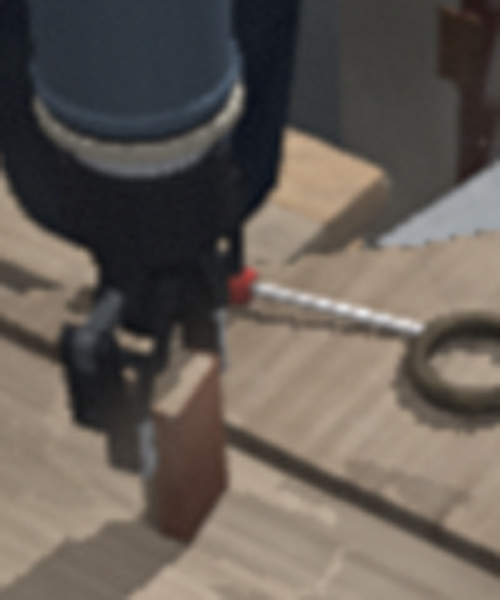

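>>> carry_out([
  [-0.022,0.014,-0.028,-0.002,0,0,-0.6],
  [-0.022,0.014,-0.028,-0.002,0,0,-0.6],
  [-0.022,0.014,-0.028,-0.002,0,0,1],
  [-0.022,0.014,-0.028,-0.002,0,0,1],
  [-0.022,0.014,-0.028,-0.002,0,0,1],
  [-0.022,0.014,-0.028,-0.002,0,0,1],
  [-0.022,0.014,-0.028,-0.002,0,0,1],
], newtons=80)

```text
clock: 18.8
position: [0.5289, 0.1118, 0.0324]
eef_rot: [0.002, 0.637, 0.771, 0.004]
wrist_force: [-4.3, 0.2, 15.1]
grip_width: 0.506
```

Run:
```python
from fitb import *
st()
```

```text
18.8 p [0.5289 0.1118 0.0324] y [0.982 0.189 0.008] z [ 0.008  0.003 -1.   ] q [-0.48  0.61  0.28  2.   -0.3   0.57  0.2 ] F [-4.3  0.2 15.1] g 0.506
```

>>> carry_out([
  [0,0,-0.2,0,0,0,1],
  [0,0,-0.4,0,0,0,1],
  [-0.1,-0.1,-0.55,-0.001,0,0,1],
  [-0.25,-0.2,-0.55,-0.001,0,0,1],
  [-0.4,-0.2,-0.55,-0.001,0,0.01,1],
  [-0.55,-0.2,-0.55,-0.001,0,0.01,1],
  [-0.7,-0.2,-0.55,-0.001,0,0.01,1],
  [-0.7,-0.2,-0.55,-0.001,0,0.01,1],
])

```text
clock: 19.6
position: [0.5121, -0.0758, 0.1699]
eef_rot: [0.005, 0.663, 0.748, 0.006]
wrist_force: [0.4, -0.1, -2.0]
grip_width: 0.509
```

Run:
```python
from fitb import *
st(); rel([.4733,-.3115,.17],Rt(.02)); rel([.46,-.2,.17],Rt(.1))
```

```text
19.6 p [ 0.5121 -0.0758  0.1699] y [0.993 0.12  0.016] z [ 0.016  0.001 -1.   ] q [-0.24  0.4   0.42  1.92 -0.22  0.86  0.41] F [ 0.4 -0.1 -2. ] g 0.509
clock 19.6 shift [-0.9173 -0.2674 -0.004 ] turn [ 0.0025 -0.      0.016 ]
clock 19.6 shift [-0.4681 -0.2665 -0.0042] turn [0.0025 0.0001 0.0033]
```

>>> carry_out([
  [-0.05,-0.15,0,0.002,0,0.005,1],
  [-0.2,-0.26,0,0.002,0,0.01,1],
  [-0.4,-0.267,0,0.002,0,0.016,1],
  [-0.6,-0.267,0,0.002,0,0.016,1],
  [-0.8,-0.267,0,0.002,0,0.016,1],
  [-0.917,-0.267,0,0.002,0,0.016,1],
  [-0.917,-0.267,0,0.002,0,0.016,1],
  [-0.917,-0.267,0,0.002,0,0.016,1],
])

```text
clock: 20.4
position: [0.4729, -0.3112, 0.1687]
eef_rot: [0.0, 0.7, 0.714, 0.001]
wrist_force: [0.7, 0.4, -1.8]
grip_width: 0.506
```

Run:
```python
from fitb import *
st(); rel([.4733,-.3125,.17],Rt(.012))
im=snap("wrist","w22"); crop(im,190,80,330,290,4,"w22c"); snap("scene","s22"); crop(load("s22"),300,140,430,270,5,"s22c")
```

```text
20.4 p [ 0.4729 -0.3112  0.1687] y [1.    0.019 0.002] z [ 0.002  0.001 -1.   ] q [ 0.2   0.48  0.46  1.79 -0.26  0.93  0.79] F [ 0.7  0.4 -1.8] g 0.506
clock 20.4 shift [-0.0052  0.0014 -0.0053] turn [ 0.0004 -0.0002  0.0011]
```

View pics/w22c.png

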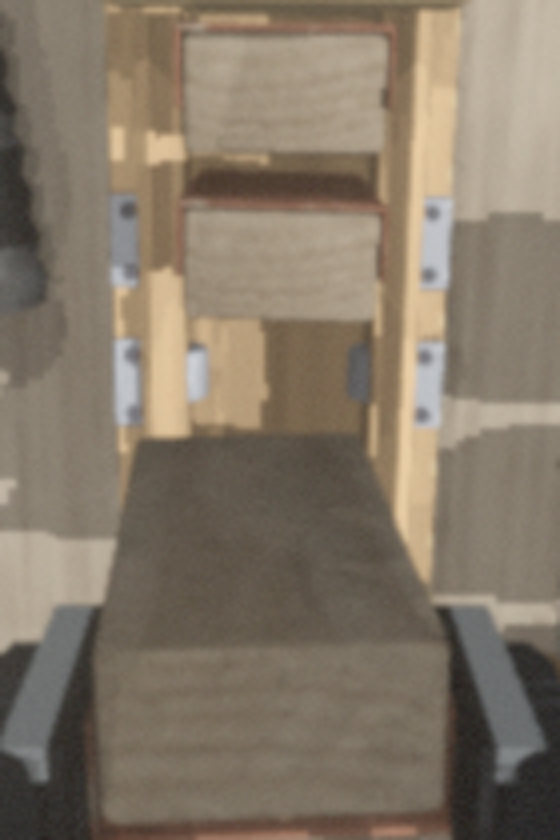

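View pics/s22c.png

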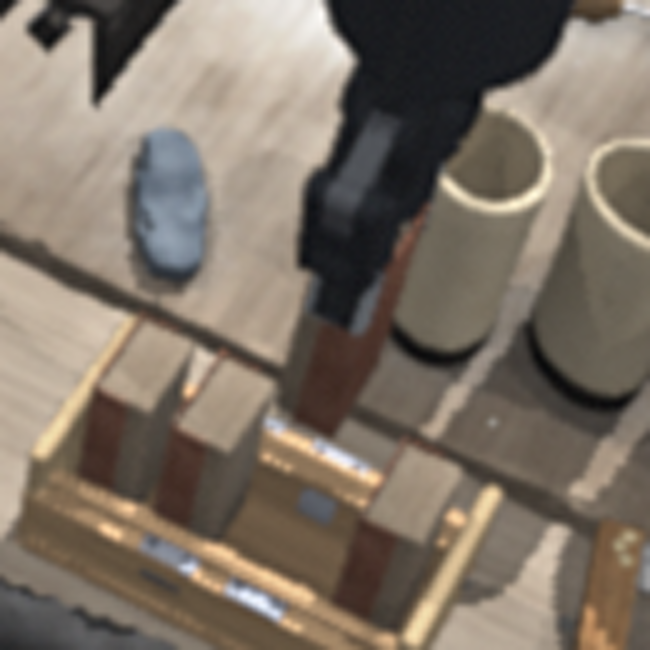

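Run:
```python
from fitb import *
T=lambda p:np.array(p,float)/4+np.array((190,80))-.5
im=load("w22"); uv=T([[140,437],[360,434],[97,645],[447,642]])
fitblock(im,uv,[3,2,7,6],[.473,-.3112,.18,0,0,0],False)
# known z
B=.1687-.0324
P=ray(im,uv[:2],B);Q=ray(im,uv[2:],B+.088);print(P,Q)
K=ray(im,T([[183,205],[383,207],[375,318],[187,318]]),.098);print(K,K.mean(0))
K=ray(im,T([[180,27],[395,27],[387,152],[183,152]]),.098);print(K.mean(0))
print(ray(im,T([[197,372],[360,372]]),.027),ray(im,T([[128,383],[428,383],[124,240],[436,243]]),.046))
```

```text
xyz [ 0.4712 -0.3161  0.1644] yaw,pitch(Y),roll(X) [0.029 0.    0.   ] res 4.17
[[ 0.4475198  -0.29844284  0.1363    ]
 [ 0.48849583 -0.29711632  0.1363    ]] [[ 0.45208593 -0.29567745  0.2243    ]
 [ 0.49149389 -0.2946129   0.2243    ]]
[[ 0.45297363 -0.25963336  0.098     ]
 [ 0.49462602 -0.25926572  0.098     ]
 [ 0.49403083 -0.28273122  0.098     ]
 [ 0.45373562 -0.28347279  0.098     ]] [ 0.47384153 -0.27127577  0.098     ]
[ 0.47394418 -0.23642107  0.098     ]
[[ 0.45166759 -0.31304655  0.027     ]
 [ 0.49745489 -0.31221023  0.027     ]] [[ 0.43453928 -0.31163602  0.046     ]
 [ 0.5139458  -0.31018791  0.046     ]
 [ 0.43420476 -0.27403415  0.046     ]
 [ 0.51379754 -0.27331516  0.046     ]]
```

Run:
```python
from fitb import *
rel([.4765,-.3140,.118],Rt(.012)*R.from_euler("x",-.04))
```

```text
clock 20.5 shift [-0.0178  0.0115  0.2033] turn [-0.006  -0.0003  0.0015]
```

>>> carry_out([
  [-0.016,0.0115,0,-0.006,0,0.001,1],
  [-0.016,0.0115,0.06,-0.006,0,0.001,1],
  [-0.016,0.0115,0.13,-0.006,0,0.001,1],
  [-0.016,0.0115,0.2,-0.006,0,0.001,1],
  [-0.016,0.0115,0.2,-0.006,0,0.001,1],
])

```text
clock: 21.0
position: [0.4758, -0.3108, 0.1171]
eef_rot: [0.011, 0.701, 0.713, 0.015]
wrist_force: [-0.5, 0.5, -1.0]
grip_width: 0.51
```

Run:
```python
from fitb import *
st()
im=snap("wrist","w23"); crop(im,190,80,330,290,4,"w23c"); snap("scene","s23"); crop(load("s23"),300,140,430,270,5,"s23c")
```

```text
21.0 p [ 0.4758 -0.3108  0.1171] y [0.999 0.017 0.037] z [ 0.037  0.005 -0.999] q [ 0.24  0.53  0.41  1.87 -0.33  0.78  0.85] F [-0.5  0.5 -1. ] g 0.51
```

View pics/w23c.png

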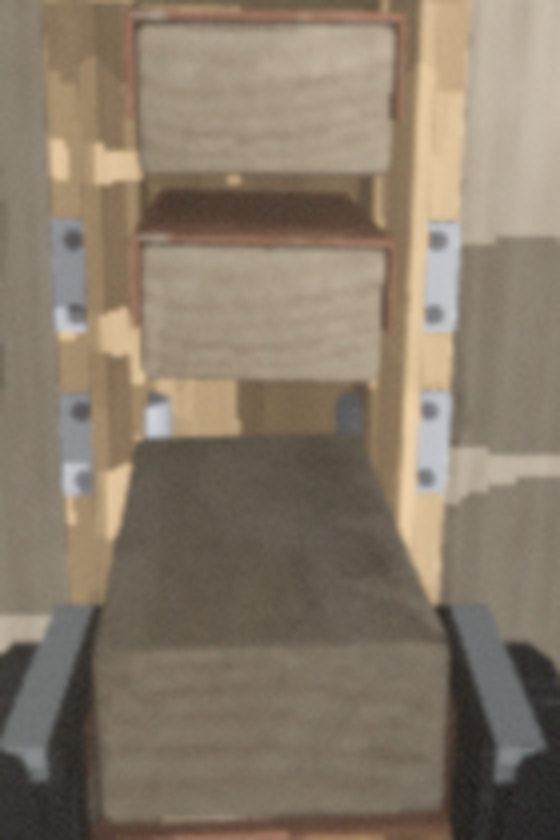

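View pics/s23c.png

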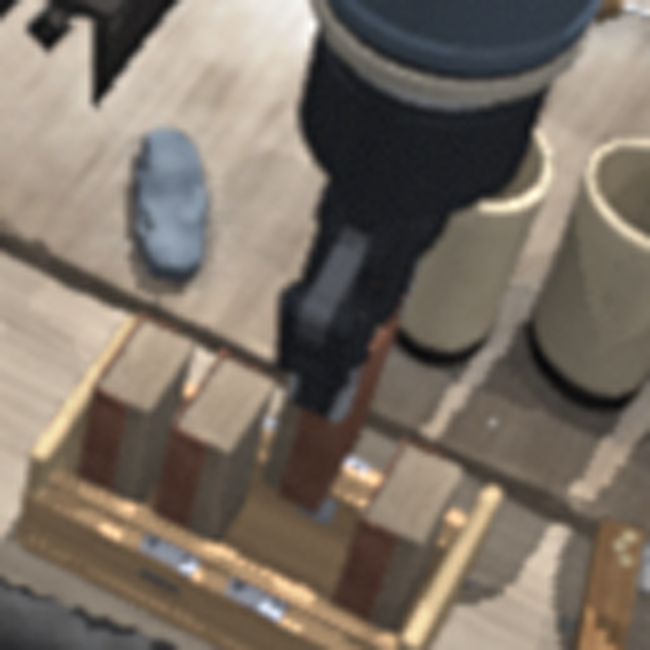

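Run:
```python
from fitb import *
T=lambda p:np.array(p,float)/4+np.array((190,80))-.5
for tag,c in(("w23",(190,80,330,290,4)),("s23",(300,140,430,270,5))):
    im=load(tag); crop(im,*c,tag+"x",wire(im,box(.4738,-.3125,.012,.045,.026,.0847,.1727),(0,255,0)))
im=load("w23")
P=ray(im,T([[135,445],[366,436]]),.0847);Q=ray(im,T([[97,645],[445,640]]),.1727);print(P.mean(0),Q.mean(0))
print(ray(im,T([[158,415],[350,413]]),.027).mean(0))
```

```text
[ 0.47217571 -0.29819533  0.0847    ] [ 0.47270894 -0.29486098  0.1727    ]
[ 0.47432272 -0.30940085  0.027     ]
```

View pics/w23x.png

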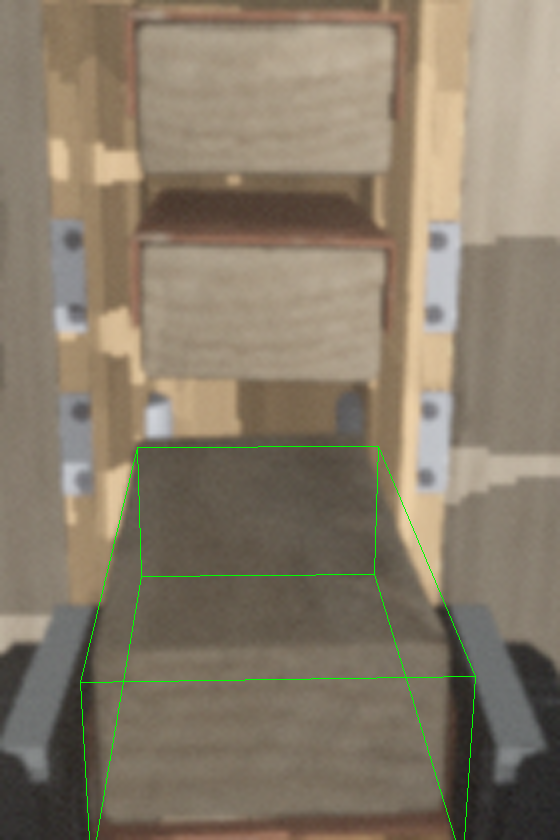

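View pics/s23x.png

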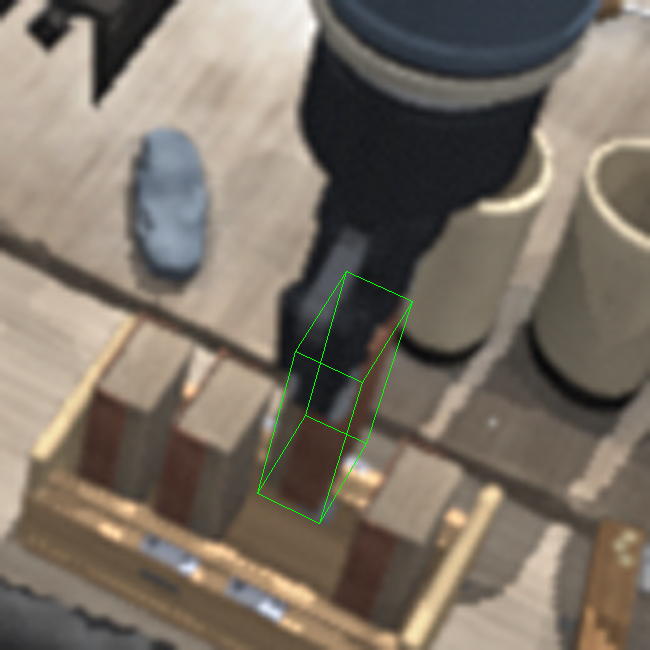

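Run:
```python
from fitb import *
s,p,r=cur(); rel([.4772,-.3122,.068],r)
```

```text
clock 21.1 shift [ 0.0003 -0.0065  0.2046] turn [0. 0. 0.]
```

>>> carry_out([
  [0,-0.002,0.06,0,0,0,1],
  [0,-0.004,0.12,0,0,0,1],
  [0,-0.005,0.165,0,0,0,1],
  [0,-0.0065,0.2,0,0,0,1],
  [0,-0.0065,0.2,0,0,0,1],
])

```text
clock: 21.6
position: [0.4769, -0.3119, 0.0685]
eef_rot: [0.013, 0.701, 0.713, 0.015]
wrist_force: [-0.6, -0.3, -1.2]
grip_width: 0.506
```

Run:
```python
from fitb import *
s,p,r=cur(); st(); rel([.4768,-.3122,.0424],r)
snap("scene","s24"); crop(load("s24"),300,140,430,270,5,"s24c")
```

```text
21.6 p [ 0.4769 -0.3119  0.0685] y [0.999 0.017 0.039] z [ 0.039  0.004 -0.999] q [ 0.27  0.59  0.37  1.92 -0.37  0.67  0.89] F [-0.6 -0.3 -1.2] g 0.506
clock 21.6 shift [-0.0016 -0.0044  0.1044] turn [0. 0. 0.]
```

View pics/s24c.png

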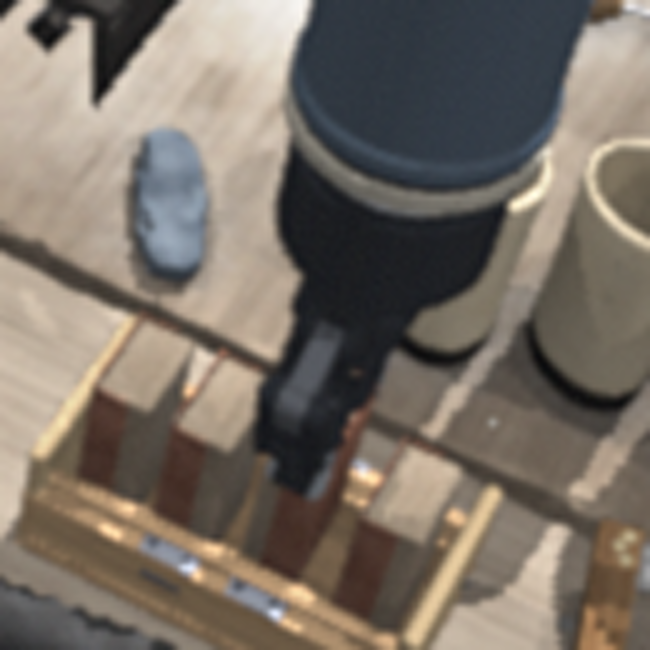

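>>> carry_out([
  [0,-0.001,0.03,0,0,0,1],
  [0,-0.002,0.06,0,0,0,1],
  [0,-0.003,0.08,0,0,0,1],
], newtons=90)

```text
clock: 21.95
position: [0.4773, -0.3126, 0.0487]
eef_rot: [0.013, 0.701, 0.713, 0.015]
wrist_force: [-0.1, -1.3, -1.1]
grip_width: 0.5
```

Run:
```python
from fitb import *
st()
```

```text
21.95 p [ 0.4773 -0.3126  0.0487] y [0.999 0.016 0.04 ] z [ 0.04   0.003 -0.999] q [ 0.29  0.62  0.35  1.93 -0.39  0.63  0.91] F [-0.1 -1.3 -1.1] g 0.5
```

>>> carry_out([
  [0,0,0.012,0,0,0,1],
  [0,0,0.024,0,0,0,1],
  [0,0,0.03,0,0,0,1],
])

```text
clock: 22.25
position: [0.4775, -0.3131, 0.042]
eef_rot: [0.014, 0.701, 0.712, 0.015]
wrist_force: [-7.2, 1.8, 28.2]
grip_width: 0.503
```

>>> carry_out([
  [0,0,0.003,0,0,0,1],
  [0,0,0.003,0,0,0,-1],
  [0,0,0.003,0,0,0,-1],
  [0,0,0.003,0,0,0,-1],
  [0,0,0.003,0,0,0,-1],
  [0,-0.003,-0.15,0,0,0,-1],
  [0,-0.01,-0.35,0,0,0,-1],
  [0,-0.02,-0.6,0,0,0,-1],
])

```text
clock: 23.05
position: [0.4667, -0.3132, 0.1802]
eef_rot: [0.013, 0.701, 0.712, 0.015]
wrist_force: [0.9, -0.1, 0.2]
grip_width: 0.997
```

Run:
```python
from fitb import *
st()
im=snap("wrist","w25"); crop(im,160,60,360,280,3,"w25c"); snap("scene","s25"); crop(load("s25"),290,180,420,290,6,"s25c")
```

```text
23.05 p [ 0.4667 -0.3132  0.1802] y [0.999 0.015 0.039] z [ 0.039  0.003 -0.999] q [ 0.21  0.45  0.46  1.81 -0.28  0.91  0.82] F [ 0.9 -0.1  0.2] g 0.997
```

View pics/w25c.png

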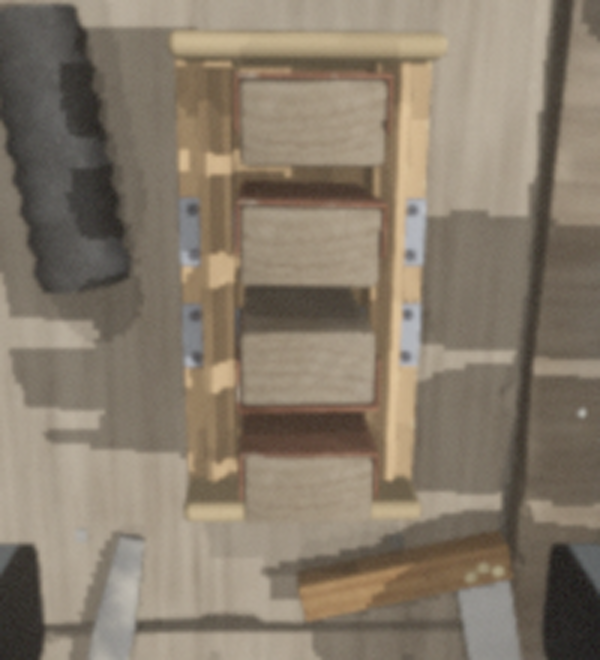

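View pics/s25c.png

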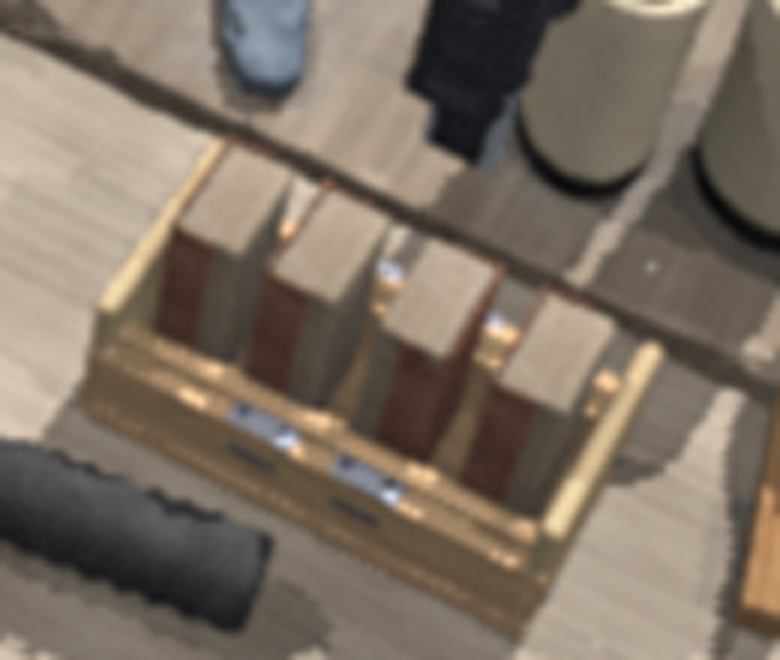

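Run:
```python
from fitb import *
Tw=lambda p:(np.array(p,float)/3+np.array((160,60))-.5); Ts=lambda p:(np.array(p,float)/6+np.array((290,180))-.5)
w=load("w25"); s=load("s25")
W={"k1":[[236,75],[393,75],[387,165],[240,165]],"b2":[[237,203],[385,203],[380,287],[240,287]],"b3":[[238,328],[376,328],[378,408],[238,408]]}
S={"k1":[[232,140],[292,180],[238,252],[180,230]],"b2":[[330,182],[390,220],[332,303],[272,265]],"b3":[[428,238],[503,270],[440,358],[383,308]],"k2":[[547,290],[613,328],[570,415],[505,382]]}
Pm=lambda im:K(im)@np.c_[cv2.Rodrigues(np.array(im["rvec"],float))[0],np.array(im["tvec"],float).ravel()]
for k in S:
    b=Ts(S[k]).mean(0); Pz=ray(s,Ts(S[k]),.098)
    out=[Pz.mean(0).round(4)]
    if k in W:
        a=Tw(W[k]).mean(0); X=cv2.triangulatePoints(Pm(w),Pm(s),a.reshape(2,1),b.reshape(2,1)); X=(X[:3]/X[3]).ravel()
        Pw=ray(w,Tw(W[k]),.098); d=Pw[1]+Pw[2]-Pw[0]-Pw[3]; out+=[Pw.mean(0).round(4),"tri",X.round(4),"yaw",np.arctan2(d[1],d[0]).round(3)]
    print(k,*out)
```

```text
k1 [ 0.4727 -0.2385  0.098 ] [ 0.4738 -0.2364  0.098 ] tri [ 0.4744 -0.2374  0.0954] yaw 0.016
b2 [ 0.4745 -0.2726  0.098 ] [ 0.4735 -0.2715  0.098 ] tri [ 0.474  -0.2724  0.098 ] yaw 0.01
b3 [ 0.475  -0.3108  0.098 ] [ 0.4734 -0.3091  0.098 ] tri [ 0.4742 -0.3104  0.0981] yaw 0.004
k2 [ 0.4744 -0.3526  0.098 ]
```

```bash
python3 -c "
from p import *
st(); print(env.hand_in()); st()"
```

```text
23.15 p [ 0.4694 -0.3162  0.1853] y [0.999 0.015 0.049] z [ 0.049 -0.003 -0.999] q [ 0.21  0.44  0.47  1.81 -0.28  0.91  0.82] F [ 0.6 -0.1  0.8] g 0.999
the job is handed in; nothing more can be done
None
the job is handed in; nothing more can be done
```

Both blocks now stand in the two middle places of the rack. I handed the job in at about 23 s; `env.hand_in()` gave no verdict.

**What I did**
- **Upright block:** I gripped it across its 45 mm width, turned it about 0.1 rad to square it with the rack, and pushed it past its catch. The wrist force reached about 37 N when it met the floor.
- **Lying block:** I gripped it near one end, turned the tool horizontal to stand it on the bench, took it again from above and pushed it past its catch. The force reached about 28 N at the floor.

**Last checks from the pictures**
- **Height:** by triangulation, the tops of the two new blocks are at 0.098 m, which is fully home.
- **Across the rack:** both are within about 1 mm of the slot middle.
- **Along the row:** both are about 2–3 mm from their places.
- **Squareness:** both are within about 0.02 rad of square.
- **Kept blocks:** they look unmoved, within the 2 mm that the calibration allows.
- **Robot:** the open gripper is clear above the rack and reads almost no force.

**What went wrong or disagreed**
- **Fingertips:** the pictures put them about 33 mm behind the reported TCP, which does not match the description. Because of this the first grasp on the lying block closed above it without moving it, and I repeated the grasp lower.
- **Tilt in the grip:** the second block sat about 0.04 rad tilted in the grip, so I tilted the tool to correct it before insertion.
- **Kept block height:** one triangulation of the kept block at the robot's left end of the row gave 0.095 m where 0.098 m was expected. I put that down to how I picked its corners.

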